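# Set the domino box's flap to its widest stay hole

## Robot

A 6-joint arm with a two-finger parallel gripper is mounted at the origin on the work surface. World frame = base frame: x ahead of the robot, y to its left, z up, the work surface at z = 0. Lengths are in mm, angles in rad, forces in N, time in s.
With the tool pointing down it reaches from about 375 to 925 mm from the base axis. Payload 5.7 kg.
Tool frame: the origin (TCP) lies at the very end of the fingers, on their centre line; the grasp point (between the pads) lies behind it (tcp_to_grasp is the z of the grasp point in the tool frame, in mm); z points along the fingers, y is the direction in which the jaws open and shut (so a half turn about z gives the same grasp; the last joint's range is limited). The gripper opens to 88 mm and grips with 3 to 60 N. Pads are 20 mm wide; open, the fingers measure 115 mm over their backs; the gripper's body (75 mm by 178 mm) begins 61 mm behind the grasp point.
Start: joints at [1.108, 0.359, 1.51, -0, 1.272, -0.115], TCP at [204.489, 564.045, 222.623] pointing down, gripper open.
Joint ranges: [-2.97, 2.97], [-1.01, 2.36], [0.21, 2.38], [-0.96, 4.11], [0.2, 2.71], [-2.98, 2.98]. Speed limits (rad/s): [2.39, 2.39, 3.14, 3.14, 3.14, 3.14].

## Interface

Orientations are given as a unit quaternion [x, y, z, w].
In Python, from workcell import observe, snapshot, calibration, hand_in, tcp_to_grasp gives the robot as it stands.
- The arm moves only by the shell command python3 -m creep 'ROWS'. ROWS is JSON, a list that holds one entry, the list of rows, each a list of 7 numbers: the shift along the tool's x, y, z in m, then the turn, a rotation vector about the tool's x, y, z in degrees, then the opening, from 0 (shut) to 1 (fully open). A call has 1 to 8 rows; each row shifts and turns the commanded pose from where the row before left it, along the tool's axes as they then stand; what a row does not reach is not made up. A row lasts 1/8 s, in which the tool goes at most 62.5 mm and 10.7 degrees, less where a joint would pass 70% of its speed; a pose out of reach is approached as far as the arm can. A call with a gripper value outside its range is refused whole. The fingers move at their own pace and stop on an object; the grip force is fixed at half the most. Time passes only in rows, so rows that do not move let the fingers close. It gives the time, the measured TCP pose, the force and the opening at its end, in the units of the state.
- observe(): the state, without advancing time (a new reading comes with each control period).
- snapshot(name): name is "scene" or "side" or "wrist"; returns the picture (400x640x3 uint8, blue, green, red); there is no depth.
- calibration(name): a dict with "camera_matrix" (3x3 intrinsics, pixels), "view" (4x4, takes a point from world to camera coordinates); the wrist camera has in their place "tool_from_camera" (4x4, takes a point from camera to tool coordinates, whose origin is the TCP and whose axes are the flange's). Camera axes: x right, y down, z forward; pixel columns grow to the right and rows downward; lengths in mm; the calibration is good to about 2 mm. The wrist camera is an equidistant fisheye: a pixel r from the principal point sees the ray r / f radians off the axis. A picture is of the moment at which its call begins: read the wrist's pose just before it. calibration takes no time and is no camera call.
- hand_in(): hands the job in, once; it reports no verdict.
The state is a dict: "time": time; "q": joint angles; "qvel": joint speeds; "joint_efforts": joint torques, N m; "eef_pos": TCP position; "eef_rot": TCP orientation; "contact_force": force on the tool from outside, world axes, zero at the start; "moment": the same for the moment, N m; "grip_width": opening from 0.0 (shut) to 1.0 (fully open).
Only numpy, scipy, OpenCV 4.12 (cv2) and the standard library are available. Lean on these libraries where they do the work, as an engineer would, in place of code of your own. Each camera call takes 0.05 s, during which the arm holds its last target.

## Task

Open the flap of the clear domino box to its widest setting: lift the steel stay off its pin by the ball knob, swing the flap out, and lower the stay so that the hole nearest the knob drops over the pin and the bar lies flat on the box again. Let go of it and leave the glass, ashtray, lighter holder and dominoes where they are.

Things in the scene. Friction and masses are not known exactly. Their poses are not given: they have to be found in the camera images.
- domino_box: Clear acrylic domino box, fixed to the table. Origin: centre of its underside; x from its front to its rear, y to its left, z up. Lower tier 170 (x) by 190 (y) by 80 mm high; its top, the deck, is at z = 80 mm. A clear tray stands over the rear half of the deck (see tray_edge).
- tray_edge (a point): Middle of the lower front edge of the clear upper tray, at x = 0, y = 0, z = 205 mm in the box frame. The tray (6 mm plate, with pad and pencil up to z = 223 mm) covers the deck from there to x = 85 mm; two 12 mm posts at x = 79, y = +-89 mm. An upright gripper would hit it: reach the knob from the front, fingers pointing down and rearwards, 35 to 45 degrees off vertical.
- flap (a joint): Opening angle of the flap, rad: 0 shut, up to 1.5; about 0.30 at the start, about 0.95 with the widest hole on the pin. The flap, a clear panel 150 by 5 mm, closes the box's -y side: shut, it runs from its hinge in box -x; opening, its front edge swings out to box -y (counter-clockwise from above). Light friction (0.02 N m) keeps it where it is left.
- flap_hinge (a point): On the flap's upright hinge axis, at x = 75, y = -100 mm in the box frame, 72 mm above the table.
- stay_turn (a joint): Angle of the stay about its upright pivot on the flap, rad: 0 = square to the flap, pointing in over the deck; positive counter-clockwise from above. In the box frame the stay heads flap + stay_turn + 90 degrees from box +x. Turns freely from -1.3 to 1.0; about -0.43 at the start, -0.70 with the widest hole on the pin.
- stay (a joint): Lift angle of the stay about its level pivot, rad: 0 = flat (underside 1 mm over the deck), positive = knob end raised; up to 0.7; falls back by its own weight. A flat steel bar 200 x 26 x 5 mm, about 160 g, with three 14 mm round holes 76, 109 and 142 mm from the pivot and an upright ball knob 175 mm from it. At the start the 76 mm hole is on the pin.
- stay_pivot (a point): Pivot of the stay on the flap, at the bar's top face, 5 mm above the underside (81 mm above the table); 120 mm from the flap's hinge axis, in the flap's plane. The stay tilts about the level line across the bar through the underside here.
- stay_knob (a point): Centre of the steel ball knob, 26 mm in diameter, on a 10 mm neck; 45 mm above the bar's underside, 126 mm above the table when the stay lies flat. Can be gripped by its sides from any heading and turns between the fingers.
- hole_near_pivot (a point): Centre of the hole nearest the pivot, at the bar's underside; on the pin at the start.
- hole_middle (a point): Centre of the middle hole, at the bar's underside.
- hole_near_knob (a point): Centre of the hole nearest the knob (widest setting), at the bar's underside; the one to be put over the pin.
- pin (a point): Top of the fixed upright steel pin on the deck, 8 mm in diameter, round-ended, standing 12 mm above the deck (top 92 mm above the table), at x = -30, y = -60 mm in the box frame.
- glass: Empty cobalt glass, 72 mm across the rim, 100 mm high, standing beside or behind the box. Origin: centre of its underside. Leave alone.
- ashtray: Round terracotta ashtray, 92 mm across, 30 mm high, beside or behind the box. Origin: centre of its underside. Leave alone.
- lighter_holder: Stainless steel lighter holder, 50 by 70 mm, 77 mm high with the lighter, beside or behind the box. Origin: centre of its underside. Leave alone.
- domino1: Black domino, 56 by 28 by 10 mm, lying inside the box. Origin: centre of its underside, as for the others. Leave alone.
- domino2: Another black domino inside the box. Leave alone.
- domino3: Black domino lying on the deck under the tray, left. Leave alone.
- domino4: Black domino lying on the deck under the tray, right. Leave alone.
- domino5: Black domino on the table in front of the box, left. Leave alone.
- domino6: Black domino on the table in front of the box. Leave alone.

How it is judged:
By the outcome, as a careful person would: the job done as asked, in the order asked, and still so for the second after the job is handed in, with the robot touching nothing.
It also fails if it takes over 42 s, if anything falls off the work surface, if the arm or the gripper's body presses on something with over 40 N, if the wrist force passes 120 N, or if a joint passes its speed limit or range.

## Working session

There is one attempt and no reset: what is moved stays moved. The work goes in short steps, Python scripts to look and compute and a shell command to move; the robot and the scene stay as the last step left them, time stands still between calls to the robot, and variables do not carry over. Pictures are saved under pics/ and viewed, and the job is handed in when it is done.

```bash
ls; mkdir -p pics; python3 - <<'E'
from workcell import *
import workcell,cv2
print(observe()); print(tcp_to_grasp)
for n in ["scene","side","wrist"]:
    c=calibration(n); print(n,c)
for n in ["scene","side"]:
    cv2.imwrite(f"pics/{n}0.png",snapshot(n))
E
```

```text
pics
{'time': 0.0, 'q': array([ 1.10790691e+00,  3.59468062e-01,  1.51144930e+00, -2.05424323e-05,
        1.27248090e+00, -1.15125341e-01]), 'qvel': array([-1.04142749e-03, -1.14930194e-03, -3.50105970e-04, -7.39129037e-05,
        9.11382171e-04, -2.92009467e-05]), 'joint_efforts': array([ 2.89896088e-04, -5.15356708e+01, -2.70731181e+01,  6.79264823e-02,
        3.48564587e-02, -1.40377888e-04]), 'eef_pos': array([204.19319959, 563.44400176, 221.82516385]), 'eef_rot': array([ 1.73004089e-01,  9.84920692e-01, -8.68158483e-04, -2.47891879e-04]), 'contact_force': array([-1.05829304,  0.27515881,  0.22286602]), 'moment': array([-0.03597771, -0.00773179, -0.01715885]), 'grip_width': 0.9999087493572226}
-18.700000000000003
scene {'camera_matrix': array([[492.47812722,   0.        , 320.66544758],
       [  0.        , 492.47812722, 201.79094583],
       [  0.        ,   0.        ,   1.        ]]), 'view': array([[ 1.31252508e-01,  9.91246763e-01,  1.42349496e-02,
        -1.62157059e+02],
       [ 6.06185623e-01, -6.88875346e-02, -7.92334208e-01,
        -2.53783951e+02],
       [-7.84
[... 527 characters left out ...]
9361537e-01,  8.09161587e-01, -5.27246735e-01,
         6.65119897e+02],
       [ 0.00000000e+00,  0.00000000e+00,  0.00000000e+00,
         1.00000000e+00]])}
wrist {'camera_matrix': array([[309.70691629,   0.        , 320.61670672],
       [  0.        , 309.70691629, 199.62629995],
       [  0.        ,   0.        ,   1.        ]]), 'tool_from_camera': array([[ 3.02783019e-04, -9.70127595e-01, -2.42595048e-01,
         6.58750393e+01],
       [ 9.99999872e-01,  3.91943054e-04, -3.19263697e-04,
        -1.25587935e+00],
       [ 4.04809967e-04, -2.42594920e-01,  9.70127590e-01,
        -1.62024137e+02],
       [ 0.00000000e+00,  0.00000000e+00,  0.00000000e+00,
         1.00000000e+00]])}
```

View pics/scene0.png

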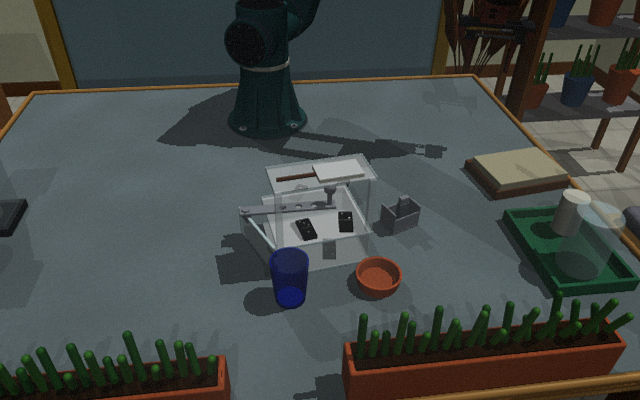

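View pics/side0.png

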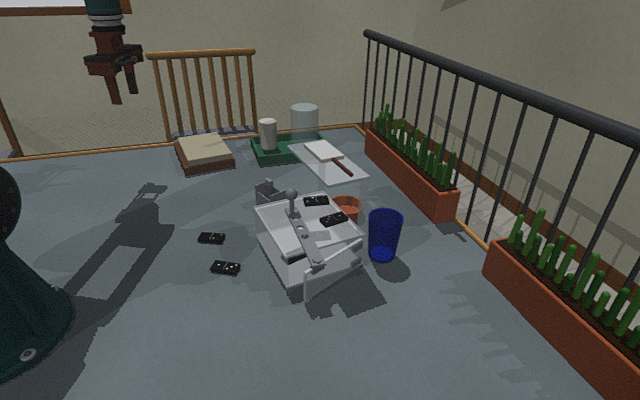

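```bash
python3 - <<'E'
import cv2
a=cv2.imread("pics/scene0.png")[140:290,225:425]; cv2.imwrite("pics/sc0z.png",cv2.resize(a,None,fx=4,fy=4,interpolation=cv2.INTER_CUBIC))
a=cv2.imread("pics/side0.png")[130:320,200:420]; cv2.imwrite("pics/si0z.png",cv2.resize(a,None,fx=3,fy=3,interpolation=cv2.INTER_CUBIC))
E
```

```text
(no output)
```

View pics/sc0z.png

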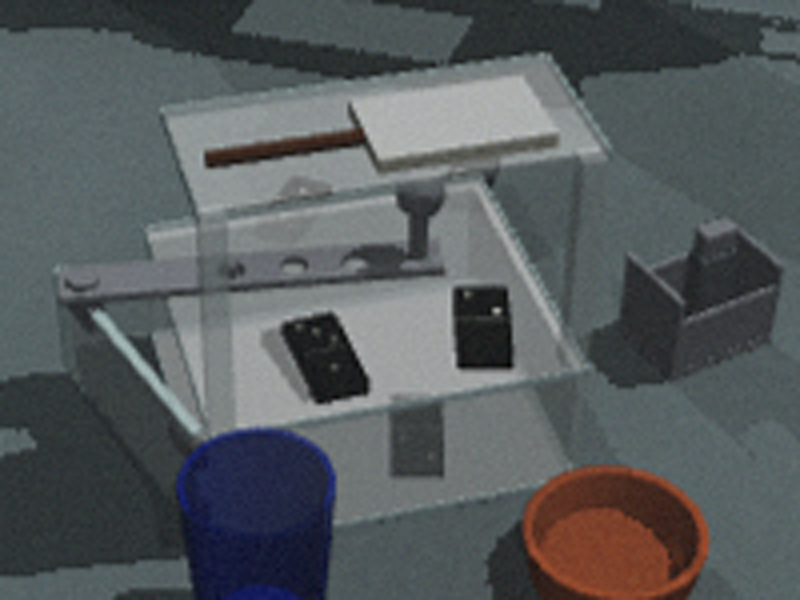

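View pics/si0z.png

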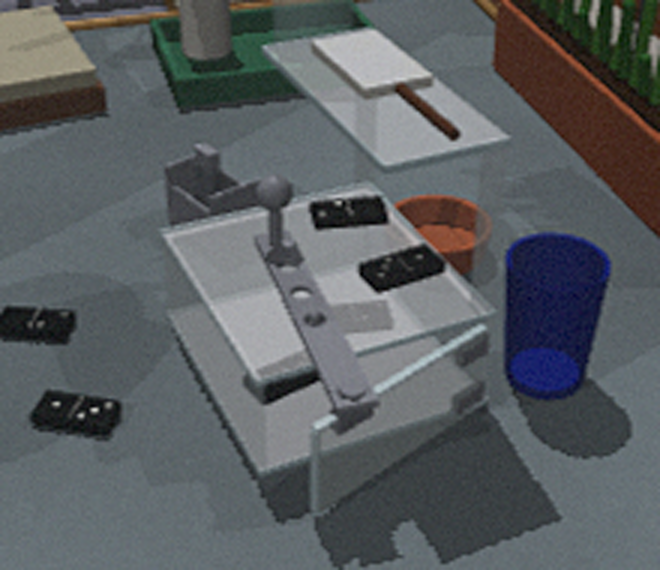

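```bash
cat > H.py <<'E'
import numpy as np,cv2,json
from workcell import *
from scipy.spatial.transform import Rotation as R
from scipy.optimize import least_squares
cal={n:calibration(n) for n in("scene","side","wrist")}
def proj(n,P):
    P=np.atleast_2d(P); c=cal[n]; p=P@c["view"][:3,:3].T+c["view"][:3,3]
    k=c["camera_matrix"]; return np.c_[k[0,0]*p[:,0]/p[:,2]+k[0,2],k[1,1]*p[:,1]/p[:,2]+k[1,2]]
def projw(P,pos,quat):
    c=cal["wrist"]; T=c["tool_from_camera"]; P=np.atleast_2d(P)
    t=R.from_quat(quat).inv().apply(P-pos); p=(t-T[:3,3])@T[:3,:3]
    th=np.arctan2(np.hypot(p[:,0],p[:,1]),p[:,2]); ph=np.arctan2(p[:,1],p[:,0]); f=c["camera_matrix"][0,0]
    return np.c_[f*th*np.cos(ph)+c["camera_matrix"][0,2],f*th*np.sin(ph)+c["camera_matrix"][1,2]]
def B2W(b,P):
    P=np.atleast_2d(P); return R.from_euler('z',b[2]).apply(P)+[b[0],b[1],0]
def stay(flap,turn,lift,d,h):  # box frame; point d along bar, h above underside
    piv=np.array([75,-100,76.])+120*np.array([-np.cos(flap),-np.sin(flap),0])
    if np.ndim(d)==0: d=np.array([d]);h=np.array([h])
    a=flap+turn+np.pi/2
    r=np.asarray(d)*np.cos(lift)-np.asarray(h)*np.sin(lift); z=np.asarray(d)*np.sin(lift)+np.asarray(h)*np.cos(lift)
    return piv+np.c_[r*np.cos(a),r*np.sin(a),z]
E
cat > fit.py <<'E'
from H import *
# box-frame corners; flap panel 72 top etc
si=dict(fl=(163,232),rl=(378,185),rr=(494,315),fr=(262,382),piv=(352,388),knob=(275,192),h1=(314,318),h2=(302,293),tf=(386,166),tl=(264,45))
sc=dict(fl=(483,182),rl=(585,368),fr=(150,230),piv=(80,280),knob=(420,195),h1=(232,270),h2=(296,264),h3=(357,260))
si={k:((u+.5)/3-.5+200,(v+.5)/3-.5+130) for k,(u,v) in si.items()}
sc={k:((u+.5)/4-.5+225,(v+.5)/4-.5+140) for k,(u,v) in sc.items()}
C=dict(fl=(-85,95,80),rl=(85,95,80),rr=(85,-95,80),fr=(-85,-95,80),tf=(0,-95,211),tl=(0,95,211))
S=dict(piv=(0,5),knob=(175,45),h1=(76,5),h2=(109,5),h3=(142,5))
def pts(b,ks):
    return np.array([B2W(b,C[k])[0] if k in C else B2W(b,stay(b[3],b[4],0,*S[k]))[0] for k in ks])
def res(b,full=0):
    r=[]
    for n,D in(("side",si),("scene",sc)):
        r.append(proj(n,pts(b,D))-np.array(list(D.values())))
    if full: return r
    h=stay(b[3],b[4],0,76,0)[0,:2]-[-30,-60]
    return np.r_[np.concatenate(r).ravel(),h/3,(b[3]-.3)*10,(b[4]+.43)*10]
best=None
for y in(-1,-.5,0,.5,1):
    s=least_squares(res,[600,0,y,.3,-.43],loss='soft_l1')
    if best is None or s.cost<best.cost:best=s
print(best.x,best.cost)
for n,D,r in zip(("side","scene"),(si,sc),res(best.x,1)):
    for k,v in zip(D,r):print(n,k,v.round(1))
print(B2W(best.x,stay(best.x[3],best.x[4],0,[0,76,142,175],[5,0,0,45])), B2W(best.x,[-30,-60,92]),stay(best.x[3],best.x[4],0,76,0))
E
python3 fit.py
```

```text
[ 5.71169439e+02  7.22617190e+01  1.37237833e-01  2.86498323e-01
 -4.04110352e-01] 15.902865729814405
side fl [ 0.3 -0.9]
side rl [-2.2 -0.7]
side rr [ 0.6 -0.7]
side fr [-1.6 -0.7]
side piv [-0.6  2.9]
side knob [-0.6  2. ]
side h1 [-0.   2.2]
side h2 [-0.7  1.2]
side tf [0.3 0. ]
side tl [0.9 0.3]
scene fl [-0.3 -1.4]
scene rl [0.3 0.5]
scene fr [-1.2 -0.8]
scene piv [1.4 1.8]
scene knob [0.5 0.8]
scene h1 [0.1 1.2]
scene h2 [-0.1  1.4]
scene h3 [0.2 1.1]
[[549.75791413 -65.87777371  81.        ]
 [548.26644872  10.10759022  76.        ]
 [546.97122876  76.09487994  76.        ]
 [546.32361878 109.0885248  121.        ]] [[549.65995579   8.72163614  92.        ]] [[-31.19079601 -58.43643499  76.        ]]
```

```bash
sed -i 's/-100,76\./-100,81./' H.py; python3 fit.py
```

```text
[ 5.71273167e+02  7.21729931e+01  1.37678707e-01  2.93057240e-01
 -4.19374348e-01] 7.4419941429421295
side fl [ 0.4 -0.9]
side rl [-2.1 -0.7]
side rr [ 0.6 -0.7]
side fr [-1.5 -0.6]
side piv [-0.2  1. ]
side knob [0.3 0. ]
side h1 [0.6 0.2]
side h2 [ 0.  -0.7]
side tf [0.4 0.1]
side tl [1.  0.4]
scene fl [-0.4 -1.4]
scene rl [0.3 0.6]
scene fr [-1.2 -0.8]
scene piv [0.8 0.1]
scene knob [ 0.3 -0.6]
scene h1 [-0.3 -0.3]
scene h2 [-0.5 -0. ]
scene h3 [-0.  -0.2]
[[550.24883182 -66.69217666  86.        ]
 [549.38536886   9.30291813  81.        ]
 [548.63551944  75.29865834  81.        ]
 [548.26059474 108.29652845 126.        ]] [[549.79169936   8.62343341  92.        ]] [[-30.30923019 -59.27117859  81.        ]]
```

```bash
cat >> H.py <<'E'
BOX=np.array([571.27,72.17,.1377,.293,-.4194])
def Rtool(h,t):
    z=np.array([np.sin(t)*np.cos(h),np.sin(t)*np.sin(h),-np.cos(t)]); y=np.array([-np.sin(h),np.cos(h),0])
    return R.from_matrix(np.c_[np.cross(y,z),y,z])
def sim(p,r,rows):
    p=np.array(p,float)
    for w in rows:
        p=p+r.apply(np.array(w[:3])*1000); r=r*R.from_rotvec(np.array(w[3:6]),degrees=True)
    return p,r
def plan(p0,r0,p1,r1,n):
    def f(w):
        p,r=sim(p0,r0,[np.r_[w[:3],w[3:6]]]*n); return np.r_[(p-p1),(r.inv()*r1).as_rotvec(degrees=True)*5]
    s=least_squares(f,np.r_[r0.inv().apply(np.array(p1)-p0)/1000/n,(r0.inv()*r1).as_rotvec(degrees=True)/n],x_scale=np.r_[[.01]*3,[1]*3])
    return s.x,s.cost
E
python3 - <<'E'
from H import *
o=observe(); p0=o["eef_pos"]; r0=R.from_quat(o["eef_rot"])
h=.1377;t=np.radians(40); r1=Rtool(h,t); z=r1.as_matrix()[:,2]
K=np.array([548.26,108.3,126]); g=K+18.7*z; pre=g-110*z
print(g,pre)
for n in(12,14):
    w,c=plan(p0,r0,pre,r1,n); print(n,w.round(4),c)
    p,r=p0,r0
    for i in range(n): p,r=sim(p,r,[w]);print(p.round(0),end=' ')
E
```

```text
[560.16634968 109.94994593 111.67496891] [490.1289986  100.24438166 195.93985766]
12 [-0.0275 -0.0357  0.0104 -0.816  -3.2692 -2.2198] 6.816228651323945e-27
[218. 521. 212.] [234. 478. 202.] [252. 436. 194.] [272. 395. 188.] [294. 355. 183.] [317. 315. 179.] [343. 277. 177.] [370. 239. 177.] [398. 203. 179.] [428. 167. 183.] [459. 133. 188.] [490. 100. 196.] 14 [-0.0234 -0.0307  0.0089 -0.6994 -2.8022 -1.9027] 4.117998522870483e-28
[216. 527. 213.] [229. 490. 205.] [244. 454. 198.] [260. 419. 191.] [278. 383. 186.] [297. 349. 182.] [317. 315. 179.] [339. 282. 178.] [362. 250. 177.] [386. 218. 178.] [411. 187. 180.] [437. 157. 184.] [463. 128. 189.] [490. 100. 196.]
```

```bash
python3 -m creep '[[[-0.0275,-0.0357,0.0104,-0.82,-3.27,-2.22,1],[-0.0275,-0.0357,0.0104,-0.82,-3.27,-2.22,1],[-0.0275,-0.0357,0.0104,-0.82,-3.27,-2.22,1],[-0.0275,-0.0357,0.0104,-0.82,-3.27,-2.22,1],[-0.0275,-0.0357,0.0104,-0.82,-3.27,-2.22,1],[-0.0275,-0.0357,0.0104,-0.82,-3.27,-2.22,1],[-0.0275,-0.0357,0.0104,-0.82,-3.27,-2.22,1],[-0.0275,-0.0357,0.0104,-0.82,-3.27,-2.22,1]]]'
```

```text
time: 1.1
eef_pos: [370.7, 238.7, 177.3]
eef_rot: [0.014, 0.972, 0.017, 0.232]
contact_force: [0.5, -0.4, -1.3]
grip_width: 1.001
```

Tracking is as planned; next the remaining four rows, then a wrist look.

```bash
python3 -m creep '[[[-0.0275,-0.0357,0.0104,-0.82,-3.27,-2.22,1],[-0.0275,-0.0357,0.0104,-0.82,-3.27,-2.22,1],[-0.0275,-0.0357,0.0104,-0.82,-3.27,-2.22,1],[-0.0275,-0.0357,0.0104,-0.82,-3.27,-2.22,1],[0,0,0,0,0,0,1]]]'
python3 - <<'E'
from H import *
o=observe(); print(o["eef_pos"],o["eef_rot"])
im=snapshot("wrist"); b=BOX
print('knob',projw([548.26,108.3,126],o["eef_pos"],o["eef_rot"]),'pin',projw(B2W(b,[-30,-60,92]),o["eef_pos"],o["eef_rot"]))
cv2.imwrite("pics/w1.png",im)
E
```

```text
time: 1.72
eef_pos: [453.4, 140.2, 190.2]
eef_rot: [-0.043, 0.953, 0.028, 0.3]
contact_force: [-0.4, -0.4, -0.3]
grip_width: 1.001
[453.42054886 140.19581958 190.22079142] [-0.04294173  0.95262586  0.02795041  0.29979786]
knob [[275.64234552 239.57816979]] pin [[182.98767334 207.36399226]]
```

View pics/w1.png

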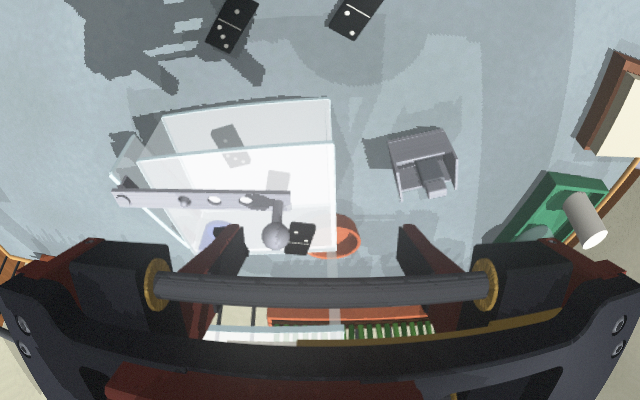

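```bash
cat > go.py <<'E'
from H import *
import sys
def to(p1,r1,ns):
    o=observe(); p0=o["eef_pos"]; r0=R.from_quat(o["eef_rot"])
    for n in ns:
        w,c=plan(p0,r0,p1,r1,n); print(n,w.round(5),c)
E
python3 - <<'E'
from go import *
h=.1377;t=np.radians(40); r1=Rtool(h,t); z=r1.as_matrix()[:,2]
g=np.array([548.26,108.3,126])+18.7*z
to(g-90*z,r1,(4,))
E
```

```text
4 [-0.00778 -0.01107  0.00851 -0.02276 -1.2492  -0.67204] 1.3239704666941603e-27
```

```bash
python3 -m creep '[[[-0.0078,-0.0111,0.0085,0,-1.25,-0.67,1],[-0.0078,-0.0111,0.0085,0,-1.25,-0.67,1],[-0.0078,-0.0111,0.0085,0,-1.25,-0.67,1],[-0.0078,-0.0111,0.0085,0,-1.25,-0.67,1],[0,0,0,0,0,0,1]]]'
python3 - <<'E'
from go import *
h=.1377;t=np.radians(40); r1=Rtool(h,t); z=r1.as_matrix()[:,2]
g=np.array([548.26,108.3,126])+18.7*z
to(g,r1,(6,))
o=observe(); im=snapshot("wrist"); print(o["eef_pos"],projw([548.26,108.3,126],o["eef_pos"],o["eef_rot"]))
cv2.imwrite("pics/w2.png",im[150:350,150:500].repeat(2,0).repeat(2,1))
E
```

```text
time: 2.4
eef_pos: [503.3, 98.4, 201.3]
eef_rot: [-0.067, 0.942, 0.028, 0.328]
contact_force: [0.0, -0.1, -0.6]
grip_width: 0.999
6 [ 0.00192  0.00049  0.01767  0.10266 -0.26667  0.00301] 7.077053075704238e-27
[503.34275085  98.43186054 201.25452179] [[325.15450788 191.48148841]]
```

View pics/w2.png

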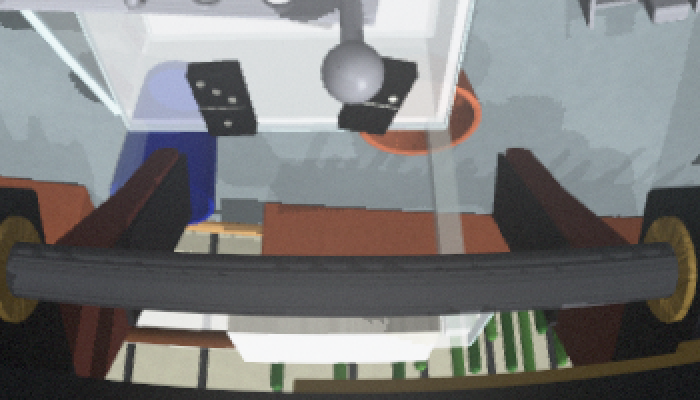

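```bash
python3 -m creep '[[[0.0019,0.0005,0.0177,0.1,-0.27,0,1],[0.0019,0.0005,0.0177,0.1,-0.27,0,1],[0.0019,0.0005,0.0177,0.1,-0.27,0,1],[0.0019,0.0005,0.0177,0.1,-0.27,0,1],[0.0019,0.0005,0.0177,0.1,-0.27,0,1],[0.0019,0.0005,0.0177,0.1,-0.27,0,1],[0,0,0,0,0,0,1]]]'
python3 - <<'E'
from go import *
h=.1377;t=np.radians(40); r1=Rtool(h,t); z=r1.as_matrix()[:,2]
g=np.array([548.26,108.3,126])+18.7*z
to(g,r1,(1,))
o=observe(); im=snapshot("wrist"); print(o["eef_pos"],projw([548.26,108.3,126],o["eef_pos"],o["eef_rot"]))
cv2.imwrite("pics/w3.png",im[100:300,150:500].repeat(2,0).repeat(2,1))
a=snapshot("side")[130:320,200:420]; cv2.imwrite("pics/si3z.png",cv2.resize(a,None,fx=3,fy=3,interpolation=cv2.INTER_CUBIC))
E
```

```text
time: 3.32
eef_pos: [563.4, 92.4, 150.9]
eef_rot: [-0.075, 0.945, 0.046, 0.315]
contact_force: [-0.6, -0.2, -0.2]
grip_width: 1.005
1 [ 0.02422  0.01624  0.0317   3.04318 -2.94644  0.09576] 1.2348545021703486e-29
[563.42040071  92.40809062 150.87783219] [[351.9179844  195.15113798]]
```

View pics/w3.png

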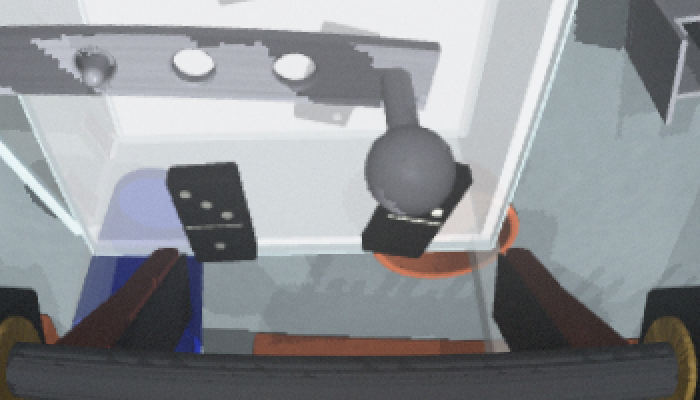

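View pics/si3z.png

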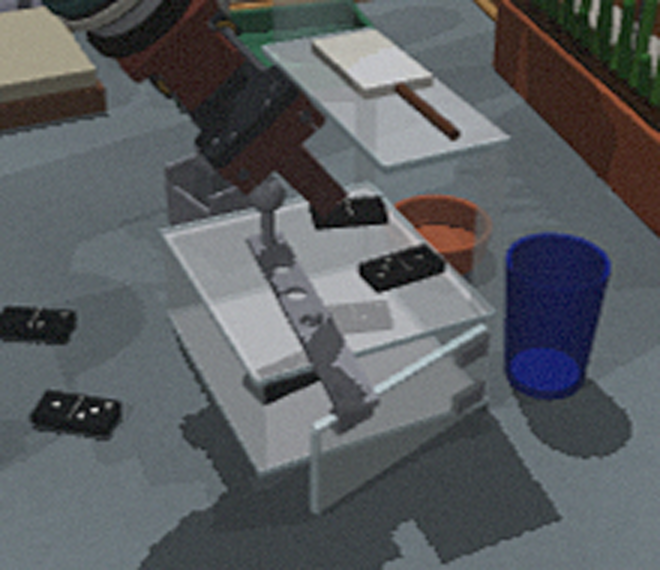

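```bash
python3 - <<'E'
from H import *
o=observe();print(o["time"],o["q"].round(3),o["qvel"].round(3),o["eef_pos"]);r=R.from_quat(o["eef_rot"]).as_matrix();print(r.round(3))
E
python3 -m creep '[[[0,0,0,0,0,0,1]]]'
python3 - <<'E'
from H import *
o=observe();print(o["q"].round(3),o["eef_pos"])
E
```

```text
3.425 [-0.084  0.237  2.214  1.231  0.196 -2.977] [-0.005 -0.011  0.01   0.01  -0.002 -0.009] [562.36569287  92.2990444  150.9640733 ]
[[-0.79  -0.171  0.589]
 [-0.112  0.984  0.135]
 [-0.602  0.041 -0.797]]
time: 3.55
eef_pos: [562.1, 92.1, 151.2]
eef_rot: [-0.075, 0.945, 0.046, 0.315]
contact_force: [-0.2, -0.5, 0.0]
grip_width: 1.002
[-0.084  0.236  2.214  1.232  0.196 -2.978] [562.14697824  92.06590508 151.18201141]
```

```bash
cat > K.py <<'E'
from H import *
def Ro(q): 
    return R.from_euler('z',q[0])*R.from_euler('y',q[1]+q[2])*R.from_euler('z',q[3])*R.from_euler('y',q[4])*R.from_euler('z',q[5]+np.pi/2)
def fk(q,L):
    a1,d1,L2,a3,L3,L6=L
    return R.from_euler('z',q[0]).apply(np.array([a1,0,d1])+R.from_euler('y',q[1]).apply([0,0,L2])+R.from_euler('y',q[1]+q[2]).apply([a3,0,L3]))+Ro(q).apply([0,0,L6])
S=[([1.10790691,.359468062,1.51144930,-2.05e-5,1.27248090,-.115125],[204.35,563.7,222.0])]
E
python3 - <<'E'
from K import *
o=observe(); print(Ro(o["q"]).as_matrix().round(3)); print(R.from_quat(o["eef_rot"]).as_matrix().round(3))
q=S[0][0]
# guess: UR-like/ABB 
def f(L): return np.r_[fk(q,L)-S[0][1],fk(o["q"],L)-o["eef_pos"],(np.array(L)-[0,400,400,0,400,250])*.001]
s=least_squares(f,[0,400,400,0,400,250]);print(s.x,s.fun[:6])
E
```

```text
[[-0.79  -0.17   0.589]
 [-0.112  0.985  0.135]
 [-0.603  0.041 -0.797]]
[[-0.79  -0.17   0.589]
 [-0.112  0.985  0.135]
 [-0.603  0.041 -0.797]]
[-299.58529845  757.65071721  792.73399277  315.60991517  744.28819083
  756.17785739] [ 6.16321285e+01 -3.07590657e+01 -8.74776519e-04  7.06616322e-05
 -1.75304348e-02  5.17125450e-04]
```

```bash
cat > rec.py <<'E'
from H import *
o=observe(); open("samp.txt","a").write(json.dumps([o["q"].tolist(),o["eef_pos"].tolist()])+"\n"); print(o["q"].round(3),o["qvel"].round(2))
E
python3 rec.py
python3 -m creep '[[[0,0,-0.03,0,0,0,1],[0,0,-0.03,0,4,0,1],[0,0,0,0,0,0,1]]]'; python3 rec.py
python3 -m creep '[[[0,0,-0.02,0,8,0,1],[0,0,0,0,0,0,1]]]'; python3 rec.py
python3 -m creep '[[[0,0.03,0,0,5,8,1],[0,0.03,0,0,0,8,1],[0,0,0,0,0,0,1]]]'; python3 rec.py
```

```text
[-0.084  0.236  2.214  1.232  0.196 -2.978] [-0.   -0.   -0.    0.01 -0.   -0.  ]
time: 3.92
eef_pos: [537.3, 91.8, 192.3]
eef_rot: [-0.08, 0.949, 0.052, 0.301]
contact_force: [0.6, -0.1, 0.1]
grip_width: 0.999
[-0.103  0.11   2.185  0.685  0.328 -2.438] [-0.    0.04  0.02  0.18 -0.04 -0.16]
time: 4.18
eef_pos: [532.5, 97.6, 203.7]
eef_rot: [-0.087, 0.961, 0.057, 0.256]
contact_force: [0.3, -0.7, 0.1]
grip_width: 1.003
[-0.088  0.091  2.097  0.426  0.496 -2.169] [-0.    0.02  0.06  0.13 -0.06 -0.13]
time: 4.55
eef_pos: [521.8, 152.6, 205.7]
eef_rot: [0.026, 0.973, 0.087, 0.213]
contact_force: [-0.3, -0.1, 0.7]
grip_width: 1.001
[ 0.064  0.102  2.037  0.246  0.571 -1.631] [-0.04 -0.    0.01 -0.02  0.01 -0.11]
```

```bash
cat >> K.py <<'E'
for l in open("samp.txt"): S.append(tuple(json.loads(l)))
def fk(q,L):
    a1,b1,d1,L2,a3,L3,tx,ty,L6=L
    return R.from_euler('z',q[0]).apply(np.array([a1,b1,d1])+R.from_euler('y',q[1]).apply([0,0,L2])+R.from_euler('y',q[1]+q[2]).apply([a3,0,L3]))+Ro(q).apply([tx,ty,L6])
def fitL():
    f=lambda L: np.r_[np.concatenate([fk(q,L)-p for q,p in S]),(np.array(L)-[0,0,350,400,0,400,0,0,250])*.003]
    return least_squares(f,[0,60,350,400,0,400,0,0,250])
E
python3 -c "
from K import *
s=fitL();print(s.x.round(1));print(s.fun[:-9].reshape(-1,3).round(1))"
```

```text
[-1.000e-01  6.870e+01  2.671e+02  6.111e+02  1.122e+02  4.339e+02
  2.000e-01  2.000e-01  3.817e+02]
[[-0.  -0.  -0. ]
 [-0.  -0.  -0. ]
 [-0.  -0.  -0. ]
 [-0.  -0.   0. ]
 [ 0.   0.   0.1]]
```

```bash
cat > P.py <<'E'
from K import *
L=fitL().x
lo=np.array([-2.97,-1.01,.21,-.96,.2,-2.98]);hi=np.array([2.97,2.36,2.38,4.11,2.71,2.98])
m=np.array([.1,.1,.05,.08,.06,.1])
def ik(p,r,q0):
    f=lambda q: np.r_[(fk(q,L)-p)/100,(Ro(q).inv()*r).as_rotvec()]
    s=least_squares(f,np.clip(q0,lo+m+1e-3,hi-m-1e-3),bounds=(lo+m,hi-m)); return s.x,s.cost
F0,T0,F1,T1=.293,-.4194,.95,-.70
def kp(s):  # s 0..1 lift, 1..2 move, 2..3 lower
    l=.27*np.clip(min(s,3-s),0,1); u=np.clip(s-1,0,1)
    return B2W(BOX,stay(F0+u*(F1-F0),T0+u*(T1-T0),l,175,45))[0]
def tcp(K,r,off=18.7): return K+r.apply([0,0,off])
E
cat > scan.py <<'E'
from P import *
for s in np.arange(0,3.01,.5): print(s,kp(s).round(1))
for hd in range(-40,61,10):
  for t in (35,40,45):
    for fl in (0,1):
      r=Rtool(np.radians(hd),np.radians(t))*R.from_euler('z',fl*np.pi)
      ok=[]
      for q4 in(0,1.5,3):
        for q6 in (-2,0,2):
          q=np.array([.1,.3,2.1,q4,.4,q6]);good=True;Q=[]
          for s in(0,1,2,3):
            q,c=ik(tcp(kp(s),r),r,q)
            Q.append(q)
            if c>1e-6: good=False;break
          if good and not any(np.allclose(Q[0],o[0],atol=.01) for o in ok): ok.append(Q); print(hd,t,fl,[x.round(2).tolist() for x in (Q[0],Q[2],Q[3])])
E
python3 scan.py
```

```text
0.0 [548.3 108.3 126. ]
0.5 [548.4 100.7 149.1]
1.0 [548.5  90.  171. ]
1.5 [541.2  54.4 171. ]
2.0 [544.3  22.2 171. ]
2.5 [540.3  32.1 149.1]
3.0 [537.4  39.2 126. ]
20 40 0 [[-0.12, 0.36, 2.28, 2.01, 0.33, 2.31], [-0.39, 0.24, 2.24, 1.36, 0.46, 2.77], [-0.34, 0.35, 2.3, 1.77, 0.43, 2.36]]
20 40 1 [[-0.12, 0.36, 2.29, 2.02, 0.33, -0.84], [-0.38, 0.24, 2.24, 1.36, 0.46, -0.37], [-0.34, 0.35, 2.31, 1.77, 0.43, -0.79]]
30 35 1 [[-0.18, 0.34, 2.19, 1.28, 0.4, -0.29], [-0.41, 0.25, 2.13, 0.97, 0.59, -0.14], [-0.37, 0.34, 2.2, 1.21, 0.5, -0.39]]
30 40 0 [[-0.22, 0.37, 2.25, 1.64, 0.45, 2.45], [-0.46, 0.27, 2.19, 1.2, 0.61, 2.73], [-0.43, 0.37, 2.26, 1.47, 0.55, 2.44]]
30 40 1 [[-0.22, 0.37, 2.25, 1.64, 0.45, -0.69], [-0.46, 0.27, 2.19, 1.2, 0.61, -0.42], [-0.43, 0.37, 2.26, 1.47, 0.55, -0.7]]
30 45 0 [[-0.27, 0.42, 2.31, 1.89, 0.56, 2.14], [-0.52, 0.3, 2.24, 1.41, 0.67, 2.47], [-0.49, 0.42, 2.31, 1.67, 0.65, 2.17]]
30 45 1 [[-0.27, 0.42, 2.31, 1.9, 0.56, -1.01], [-0.52, 0.3, 2.25, 1.41, 0.67, -0.68], [-0.49, 0.42, 2.31, 1.67, 0.65, -0.97]]
40 35 1 [[-0.24, 0.36, 2.14, 1.14, 0.54, -0.35],
[... 1391 characters left out ...]
, 0.36, 1.94, 0.76, 0.98, 2.69], [-0.47, 0.42, 2.0, 0.84, 0.88, 2.59]]
60 35 1 [[-0.31, 0.42, 2.02, 0.9, 0.8, -0.47], [-0.49, 0.35, 1.94, 0.76, 0.98, -0.45], [-0.47, 0.42, 2.0, 0.84, 0.88, -0.55]]
60 40 0 [[-0.37, 0.45, 2.05, 1.03, 0.84, 2.5], [-0.55, 0.38, 1.96, 0.86, 1.02, 2.56], [-0.52, 0.46, 2.03, 0.94, 0.92, 2.45]]
60 40 1 [[-0.37, 0.45, 2.05, 1.03, 0.84, -0.64], [-0.55, 0.38, 1.97, 0.86, 1.02, -0.58], [-0.52, 0.46, 2.03, 0.94, 0.92, -0.69]]
60 45 0 [[-0.42, 0.49, 2.07, 1.13, 0.89, 2.35], [-0.6, 0.42, 1.99, 0.94, 1.06, 2.44], [-0.57, 0.5, 2.05, 1.03, 0.97, 2.32]]
60 45 1 [[-0.42, 0.49, 2.08, 1.13, 0.89, -0.79], [-0.6, 0.42, 1.99, 0.94, 1.06, -0.7], [-0.58, 0.5, 2.05, 1.03, 0.97, -0.82]]
```

```bash
cat >> P.py <<'E'
RG=Rtool(np.radians(25),np.radians(40))*R.from_euler('z',np.pi)
def rows(Q):  # per-row tool deltas along joint list
    out=[]
    p,r=fk(Q[0],L),Ro(Q[0])
    for q in Q[1:]:
        p1,r1=fk(q,L),Ro(q); d=r.inv().apply(p1-p)/1000; w=(r.inv()*r1).as_rotvec(degrees=True)
        row=np.r_[d.round(4),w.round(2)]; out.append(row.tolist()); p,r=sim(p,r,[row])
    return out
E
python3 - <<'E'
from P import *
o=observe()
for s in(0,1,2,3): print(ik(tcp(kp(s),RG),RG,[-.2,.37,2.25,1.64,.45,-.7]))
K=kp(0)
for b in(60,90,110):
    q,c=ik(tcp(K,RG,18.7-b),RG,[-.2,.37,2.25,1.64,.45,-.7]); print(b,q.round(3),c)
Q=np.linspace(o["q"],ik(tcp(K,RG,18.7-90),RG,[-.2,.37,2.25,1.64,.45,-.7])[0],21)
for q in Q[::4]: print(fk(q,L).round(0), Ro(q).as_matrix()[:,2].round(2))
for r in rows(Q): print(r)
E
```

```text
(array([-0.17616909,  0.36493249,  2.27159309,  1.80868049,  0.39007455,
       -0.75018412]), np.float64(1.4614219399051589e-19))
(array([-0.23052568,  0.24818695,  2.22728457,  1.38128137,  0.41678765,
       -0.33584148]), np.float64(1.4940200388063563e-19))
(array([-0.42804963,  0.25295886,  2.21851104,  1.27544694,  0.53645824,
       -0.39134993]), np.float64(3.624503268182182e-19))
(array([-0.38906422,  0.36087519,  2.28365308,  1.60874909,  0.49231986,
       -0.73577863]), np.float64(6.836870534908862e-22))
60 [-0.251  0.207  2.296  1.43   0.425 -0.407] 1.4048056382651304e-24
90 [-0.295  0.124  2.3    1.248  0.47  -0.244] 3.091259368869863e-22
110 [-0.327  0.068  2.299  1.141  0.511 -0.149] 1.1945410023085173e-19
[522. 153. 206.] [ 0.42  0.16 -0.89]
[510. 151. 194.] [ 0.42  0.22 -0.88]
[505. 145. 187.] [ 0.44  0.27 -0.86]
[504. 134. 184.] [ 0.48  0.3  -0.83]
[506. 115. 182.] [ 0.53  0.3  -0.79]
[507.  89. 181.] [ 0.58  0.27 -0.77]
[0.0046, -0.0009, 0.0018, -0.97, 0.24, 7.43]
[0.0039, -0.0014, 0.0015, -0.92, 0.26, 7.46]
[0.0031, -0.0019, 0.0014, -0.89, 0.27, 7.47]
[0.0022, -0.0022, 0.0011, -0.85, 0.27, 7.51]
[0.0015, -0.0025, 0.0009, -0.82, 0.28, 7.52]
[0.0006, -0.0024, 0.0007, -0.8, 0.27, 7.54]
[-0.0002, -0.0024, 0.0004, -0.79, 0.28, 7.55]
[-0.0011, -0.0022, 0.0003, -0.77, 0.28, 7.58]
[-0.0017, -0.0019, 0.0001, -0.76, 0.28, 7.59]
[-0.0025, -0.0014, -0.0002, -0.76, 0.28, 7.6]
[-0.003, -0.0009, -0.0003, -0.76, 0.29, 7.61]
[-0.0035, -0.0003, -0.0005, -0.77, 0.3, 7.63]
[-0.004, 0.0005, -0.0006, -0.77, 0.32, 7.63]
[-0.0042, 0.0012, -0.0009, -0.79, 0.33, 7.64]
[-0.0044, 0.002, -0.001, -0.8, 0.36, 7.65]
[-0.0045, 0.0029, -0.0011, -0.81, 0.39, 7.66]
[-0.0044, 0.0037, -0.0013, -0.82, 0.42, 7.66]
[-0.0042, 0.0045, -0.0014, -0.82, 0.46, 7.66]
[-0.0039, 0.0054, -0.0016, -0.84, 0.51, 7.67]
[-0.0035, 0.0061, -0.0017, -0.84, 0.55, 7.67]
```

```bash
python3 -m creep '[[[0,0,-0.02,0,0,0,1],[0,0,-0.02,0,0,0,1],[0,0,-0.02,0,0,0,1],[0,0,0,0,0,0,1]]]'; python3 rec.py
python3 - <<'E'
from P import *
o=observe();K=kp(0); print(L.round(1))
Q=np.linspace(o["q"],ik(tcp(K,RG,18.7-100),RG,[-.2,.37,2.25,1.64,.45,-.7])[0],19)
for q in Q[::3]: print(q.round(2),fk(q,L).round(0), Ro(q).as_matrix()[:,2].round(2))
for r in rows(Q): print(r)
E
```

```text
time: 5.05
eef_pos: [497.6, 141.0, 260.8]
eef_rot: [0.027, 0.973, 0.086, 0.214]
contact_force: [1.6, -0.5, -0.2]
grip_width: 1.003
[ 0.037 -0.021  2.002  0.213  0.727 -1.606] [ 0.01  0.03  0.01 -0.02 -0.01  0.04]
[ 8.000e-01  6.890e+01  2.653e+02  6.104e+02  1.116e+02  4.330e+02
 -1.000e-01  2.000e-01  3.801e+02]
[ 0.04 -0.02  2.    0.21  0.73 -1.61] [498. 141. 261.] [ 0.42  0.16 -0.89]
[-0.02 -0.    2.05  0.38  0.69 -1.37] [493. 147. 243.] [ 0.42  0.22 -0.88]
[-0.08  0.02  2.1   0.54  0.65 -1.13] [493. 149. 229.] [ 0.43  0.28 -0.86]
[-0.14  0.04  2.15  0.7   0.61 -0.9 ] [495. 143. 218.] [ 0.46  0.31 -0.83]
[-0.19  0.06  2.2   0.86  0.57 -0.66] [498. 131. 209.] [ 0.5   0.32 -0.8 ]
[-0.25  0.08  2.25  1.03  0.53 -0.43] [501. 112. 199.] [ 0.54  0.31 -0.78]
[-0.31  0.1   2.3   1.19  0.49 -0.19] [501.  86. 188.] [ 0.58  0.27 -0.77]
[0.0048, 0.0014, 0.0056, -1.38, 0.29, 8.04]
[0.0041, 0.0003, 0.0051, -1.29, 0.32, 8.1]
[0.0033, -0.0006, 0.0048, -1.21, 0.34, 8.16]
[0.0023, -0.0013, 0.0044, -1.14, 0.35, 8.21]
[0.0013, -0.0018, 0.0039, -1.07, 0.35, 8.27]
[0.0003, -0.002, 0.0037, -1.02, 0.35, 8.32]
[-0.0009, -0.0022, 0.0032, -0.97, 0.33, 8.37]
[-0.002, -0.0021, 0.0029, -0.93, 0.32, 8.4]
[-0.003, -0.0018, 0.0025, -0.9, 0.29, 8.45]
[-0.0041, -0.0012, 0.0022, -0.89, 0.28, 8.48]
[-0.0049, -0.0006, 0.0018, -0.89, 0.27, 8.51]
[-0.0057, 0.0002, 0.0016, -0.88, 0.24, 8.54]
[-0.0063, 0.0012, 0.0013, -0.9, 0.25, 8.57]
[-0.0068, 0.0022, 0.0009, -0.92, 0.23, 8.59]
[-0.0071, 0.0035, 0.0008, -0.93, 0.25, 8.61]
[-0.0072, 0.0046, 0.0004, -0.97, 0.25, 8.63]
[-0.0072, 0.0058, 0.0002, -1.0, 0.28, 8.65]
[-0.0068, 0.0071, 0.0001, -1.03, 0.31, 8.67]
```

```bash
python3 -m creep '[[[0.0048,0.0014,0.0056,-1.38,0.29,8.04,1],[0.0041,0.0003,0.0051,-1.29,0.32,8.1,1],[0.0033,-0.0006,0.0048,-1.21,0.34,8.16,1],[0.0023,-0.0013,0.0044,-1.14,0.35,8.21,1],[0.0013,-0.0018,0.0039,-1.07,0.35,8.27,1],[0.0003,-0.002,0.0037,-1.02,0.35,8.32,1]]]'; python3 rec.py
```

```text
time: 5.8
eef_pos: [492.2, 148.1, 227.0]
eef_rot: [0.417, 0.869, 0.225, 0.141]
contact_force: [-0.3, -0.7, 0.8]
grip_width: 1.002
[-0.079  0.02   2.103  0.538  0.645 -1.129] [-0.15  0.05  0.13  0.43 -0.11  0.62]
```

```bash
python3 -m creep '[[[-0.0009,-0.0022,0.0032,-0.97,0.33,8.37,1],[-0.002,-0.0021,0.0029,-0.93,0.32,8.4,1],[-0.003,-0.0018,0.0025,-0.9,0.29,8.45,1],[-0.0041,-0.0012,0.0022,-0.89,0.28,8.48,1],[-0.0049,-0.0006,0.0018,-0.89,0.27,8.51,1],[-0.0057,0.0002,0.0016,-0.88,0.24,8.54,1]]]'; python3 rec.py
```

```text
time: 6.55
eef_pos: [497.9, 129.7, 206.8]
eef_rot: [0.739, 0.597, 0.309, 0.037]
contact_force: [-0.1, 0.4, 0.6]
grip_width: 1.0
[-0.195  0.058  2.202  0.862  0.564 -0.656] [-0.15  0.05  0.13  0.43 -0.11  0.63]
```

Tracking the planned joints exactly; finish the turn.

```bash
python3 -m creep '[[[-0.0063,0.0012,0.0013,-0.9,0.25,8.57,1],[-0.0068,0.0022,0.0009,-0.92,0.23,8.59,1],[-0.0071,0.0035,0.0008,-0.93,0.25,8.61,1],[-0.0072,0.0046,0.0004,-0.97,0.25,8.63,1],[-0.0072,0.0058,0.0002,-1.0,0.28,8.65,1],[-0.0068,0.0071,0.0001,-1.03,0.31,8.67,1],[0,0,0,0,0,0,1]]]'; python3 rec.py
python3 - <<'E'
from P import *
from go import to
to(tcp(kp(0),RG),RG,(8,))
o=observe(); im=snapshot("wrist"); print(o["eef_pos"],projw([kp(0)],o["eef_pos"],o["eef_rot"]),projw(B2W(BOX,[-30,-60,92]),o["eef_pos"],o["eef_rot"]))
cv2.imwrite("pics/w4.png",im)
E
```

```text
time: 7.42
eef_pos: [499.5, 84.8, 186.4]
eef_rot: [0.919, 0.202, 0.332, -0.072]
contact_force: [0.2, 1.0, -0.8]
grip_width: 1.0
[-0.311  0.096  2.301  1.185  0.484 -0.185] [ 0.01 -0.01 -0.02 -0.04  0.02 -0.01]
8 [ 0.00038 -0.00011  0.01247  0.02572  0.03951 -0.01996] 2.720766028985101e-26
[499.46867266  84.75731693 186.35485288] [[318.2622909  200.81081429]] [[420.11071256 257.77995326]]
```

View pics/w4.png

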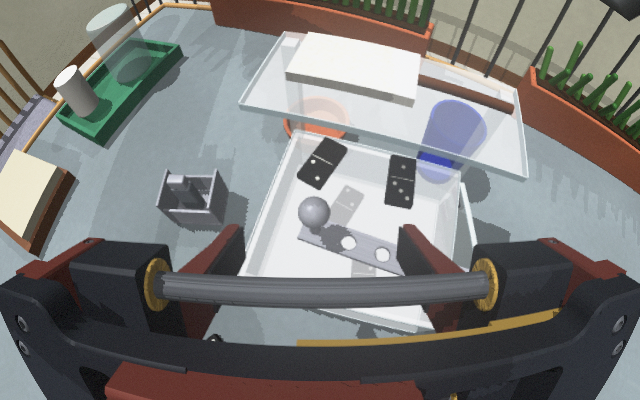

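```bash
python3 - <<'E'
from P import *
o=observe()
D=[([453.42,140.2,190.22],[-.04294,.95263,.02795,.2998],(276,235)),([503.34,98.43,201.25],[-.067,.942,.028,.328],(326,186)),([563.42,92.41,150.88],[-.075,.945,.046,.315],(355,184.5)),(o["eef_pos"],o["eef_rot"],(314,212))]
T0_=cal["wrist"]["tool_from_camera"].copy()
fx={"side":((275.5)/3-.5+200,(192.5)/3-.5+130),"scene":((420.5)/4-.5+225,(195.5)/4-.5+140)}
def f(x):
    T=T0_.copy(); T[:3,3]+=x[3:6]; T[:3,:3]=T[:3,:3]@R.from_rotvec(x[6:9]).as_matrix(); cal["wrist"]["tool_from_camera"]=T
    r=[(projw(x[:3],p,q)[0]-m) for p,q,m in D]
    r+=[(proj(n,x[:3])[0]-m)/1.0 for n,m in fx.items()]
    return np.r_[np.concatenate(r),x[3:6]/2,x[6:9]/.01,(x[2]-126)/1.0]
s=least_squares(f,np.r_[548.3,108.3,126,np.zeros(6)],x_scale=np.r_[[1]*6,[.01]*3]);print(s.x.round(4));print(s.fun.round(1))
E
```

```text
[ 5.414775e+02  1.096822e+02  1.242878e+02 -3.238000e-01 -5.620000e-01
  2.306000e-01  8.800000e-03 -3.000000e-04  3.100000e-03]
[-0.3  0.2  0.4 -0.5 -0.4  0.9  0.3 -0.9 -3.   0.9  0.4 -1.9 -0.2 -0.3
  0.1  0.9 -0.   0.3 -1.7]
```

```bash
python3 - <<'E'
from P import *
from go import to
to(tcp(np.array([544.,109,125.5]),RG,18.7-35),RG,(5,))
E
```

```text
5 [-0.00015 -0.00061  0.01259  0.03434  0.05707 -0.00931] 6.729287176530513e-27
```

```bash
python3 -m creep '[[[-0.0002,-0.0006,0.0126,0.03,0.06,0,1],[-0.0002,-0.0006,0.0126,0.03,0.06,0,1],[-0.0002,-0.0006,0.0126,0.03,0.06,0,1],[-0.0002,-0.0006,0.0126,0.03,0.06,0,1],[-0.0002,-0.0006,0.0126,0.03,0.06,0,1],[0,0,0,0,0,0,1]]]'; python3 rec.py
python3 - <<'E'
from P import *
o=observe(); im=snapshot("wrist"); np.save("w5.npy",np.r_[o["eef_pos"],o["eef_rot"]])
for K in([548.3,108.3,126],[541.5,109.7,124.3]): print(projw(K,o["eef_pos"],o["eef_rot"]))
print(o["eef_pos"],o["eef_rot"])
cv2.imwrite("pics/w5.png",im[100:350,150:500].repeat(2,0).repeat(2,1))
a=snapshot("side")[130:320,200:420]; cv2.imwrite("pics/si5z.png",cv2.resize(a,None,fx=3,fy=3,interpolation=cv2.INTER_CUBIC))
E
```

```text
time: 8.22
eef_pos: [535.0, 105.2, 138.1]
eef_rot: [0.917, 0.203, 0.334, -0.075]
contact_force: [-0.2, 0.2, -0.6]
grip_width: 0.999
[-0.218  0.272  2.296  1.603  0.403 -0.565] [-0.01 -0.03  0.01 -0.04  0.01  0.05]
[[323.83925226 227.17743692]]
[[317.10580076 236.61278853]]
[534.989879   105.24659983 138.12789123] [ 0.91738631  0.20316253  0.33402823 -0.07451499]
```

View pics/w5.png

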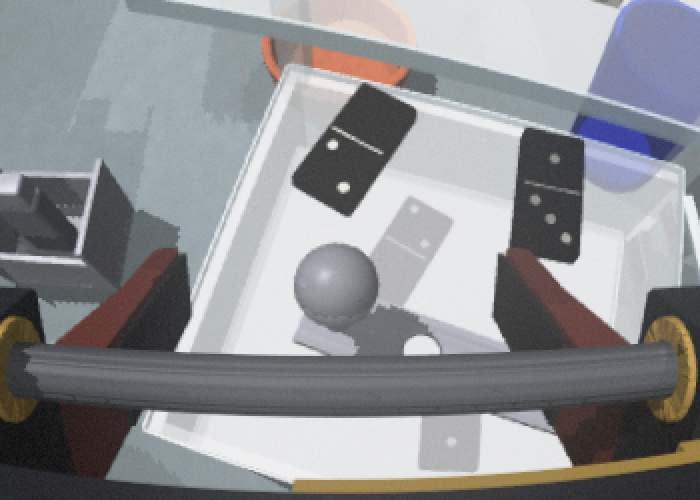

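View pics/si5z.png

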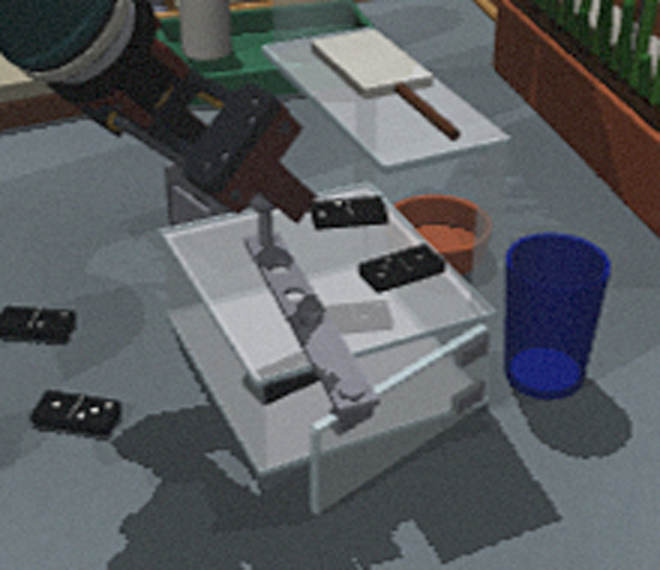

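```bash
python3 - <<'E'
from P import *
w5=np.load("w5.npy")
D=[([499.47,84.76,186.35],[.919,.202,.332,-.072],(314,212)),(w5[:3],w5[3:],(318,242.5))]
# pin/deck corner checks for camera bias, in w5: deck corners fl-rear
bc={'rl':((150+289/2),(100+68/2)),'rr':(150+683/2,100+165/2)}
C={'rl':(85,95,80),'rr':(85,-95,80)}
for k in C: print(k,bc[k],projw(B2W(BOX,C[k]),w5[:3],w5[3:]))
T0_=cal["wrist"]["tool_from_camera"].copy()
def f(x):
    T=T0_.copy(); T[:3,3]+=x[3:6]; cal["wrist"]["tool_from_camera"]=T
    r=[(projw(x[:3],p,q)[0]-m) for p,q,m in D]
    return np.r_[np.concatenate(r),x[3:6]/2,(x[2]-126)/1.0]
s=least_squares(f,np.r_[544,108.3,126,np.zeros(3)]);print(s.x.round(2));print(s.fun.round(1))
E
```

```text
rl (294.5, 134.0) [[297.6740355  128.56074749]]
rr (491.5, 182.5) [[492.95878899 182.69566957]]
[ 5.3782e+02  1.0728e+02  1.2600e+02 -1.0000e-02  0.0000e+00  1.0000e-02]
[-0.1  0.   0.1 -0.  -0.   0.   0.   0. ]
```

```bash
python3 - <<'E'
from P import *
from go import to
to(tcp(np.array([537.5,107.3,126]),RG,18.7),RG,(4,))
print(ik(tcp(np.array([537.5,107.3,126]),RG,18.7),RG,observe()["q"]))
E
```

```text
4 [-0.00144 -0.00019  0.00768 -0.00587 -0.01956 -0.01734] 6.629323556192521e-28
(array([-0.18576736,  0.35683064,  2.29370013,  1.8301851 ,  0.39796629,
       -0.7826048 ]), np.float64(1.505134162283872e-28))
```

```bash
python3 -m creep '[[[-0.0014,-0.0002,0.0077,0,0,0,1],[-0.0014,-0.0002,0.0077,0,0,0,1],[-0.0014,-0.0002,0.0077,0,0,0,1],[-0.0014,-0.0002,0.0077,0,0,0,1],[0,0,0,0,0,0,1]]]'; python3 rec.py
python3 - <<'E'
from P import *
o=observe(); im=snapshot("wrist"); print(o["eef_pos"],tcp(np.array([537.5,107.3,126]),RG,18.7))
cv2.imwrite("pics/w6.png",im[150:350,150:500].repeat(2,0).repeat(2,1))
E
```

```text
time: 8.95
eef_pos: [548.8, 112.3, 112.0]
eef_rot: [0.917, 0.202, 0.335, -0.075]
contact_force: [-0.5, 0.8, -0.3]
grip_width: 1.004
[-0.187  0.357  2.294  1.834  0.4   -0.785] [-0.   -0.01  0.   -0.02  0.    0.03]
[548.77828514 112.32095778 111.9834762 ] [548.39393588 112.37992573 111.67496891]
```

View pics/w6.png

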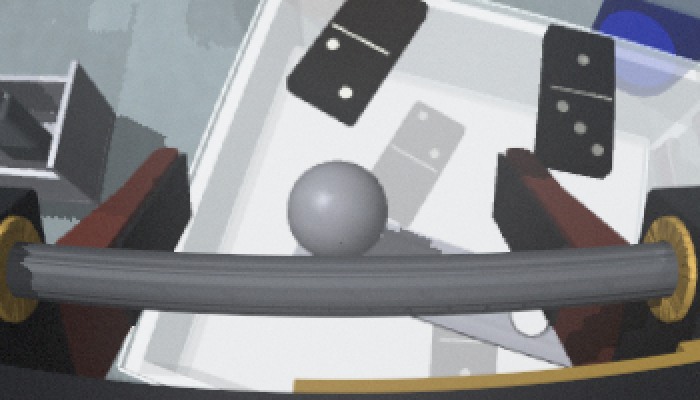

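```bash
python3 - <<'E'
from H import *
for x in(-10,0,10): print(projw([x,0,-18.7],np.zeros(3),[0,0,0,1]))
E
python3 -m creep '[[[0,0,0,0,0,0,0.5],[0,0,0,0,0,0,0.25],[0,0,0,0,0,0,0.2],[0,0,0,0,0,0,0.2],[0,0,0,0,0,0,0.2],[0,0,0,0,0,0,0.2],[0,0,0,0,0,0,0.2]]]'; python3 rec.py
```

```text
[[318.9127857  272.60454722]]
[[318.88327895 255.20819787]]
[[318.85634969 236.88292431]]
time: 9.88
eef_pos: [548.8, 112.4, 111.9]
eef_rot: [0.917, 0.202, 0.335, -0.075]
contact_force: [0.1, 0.3, 1.1]
grip_width: 0.281
[-0.187  0.358  2.294  1.836  0.4   -0.786] [ 0. -0.  0.  0.  0.  0.]
```

```bash
cat > path.py <<'E'
from P import *
def solve(K,x0=(.3,-.45,0)):
    s=least_squares(lambda x:B2W(BOX,stay(x[0],x[1],x[2],175,45))[0]-K,x0); return s.x
def hole(x,d): return B2W(BOX,stay(x[0],x[1],x[2],d,0))[0]
def now():
    o=observe(); r=R.from_quat(o["eef_rot"]); return o["eef_pos"]-r.apply([0,0,18.7]),r,o
PIN=B2W(BOX,[-30,-60,92])[0]
E
python3 - <<'E'
from path import *
K,r,o=now(); x=solve(K); print(K,x,hole(x,76),PIN)
K=K.copy();K[2]=126
x=solve(K);print(x,hole(x,76))
tgt=[]
a=np.array([x[0],x[1],0.]); 
b=a+[0,0,.25]; c=np.array([.95,-.70,.25]); d=np.array([.95,-.70,0.])
for st,en,n in((a,b,6),(b,c,8),(c,d,6)):
    for i in range(1,n+1): tgt.append(st+(en-st)*i/n)
P=[B2W(BOX,stay(*t,175,45))[0] for t in tgt]
prev=K
for t,p in zip(tgt,P): print(t.round(3),p.round(1),(r.inv().apply(p-prev)/1000).round(4), hole(t,142)-PIN if t[0]>.9 else hole(t,76)-PIN); prev=p
E
```

```text
[537.89695965 107.34365593 126.19691593] [ 0.29726433 -0.36309061  0.0011254 ] [545.00269281   8.64982923  81.08553015] [549.78988527   8.61998292  92.        ]
[ 2.97716809e-01 -3.63432819e-01 -4.20290937e-18] [545.01722178   8.60003909  81.        ]
[ 0.298 -0.363  0.042] [538.  105.3 133.3] [ 0.0041  0.0019 -0.006 ] [-4.76791933 -0.08573568 -7.83424953]
[ 0.298 -0.363  0.083] [538.2 103.  140.4] [ 0.004   0.0022 -0.006 ] [-4.75369509 -0.28299704 -4.67399437]
[ 0.298 -0.363  0.125] [538.4 100.4 147.5] [ 0.0038  0.0024 -0.006 ] [-4.73001547 -0.61138547 -1.52472026]
[ 0.298 -0.363  0.167] [538.6  97.5 154.4] [ 0.0037  0.0027 -0.006 ] [-4.69692156 -1.07033095  1.60810608]
[ 0.298 -0.363  0.208] [538.8  94.3 161.2] [ 0.0035  0.003  -0.0059] [-4.65447081 -1.65903681  4.71904653]
[ 0.298 -0.363  0.25 ] [539.1  90.8 167.9] [ 0.0034  0.0032 -0.0059] [-4.60273692 -2.37648114  7.8027009 ]
[ 0.379 -0.406  0.25 ] [537.3  81.5 167.9] [-0.0042  0.0077 -0.0035] [ -3.01262224 -11.3359688    7.8027009 ]
[ 0.461 -0.448  0.25 ] [536.3  72.4 167.9] [-0.0036  0.0078 -0.0031] [ -0.71661962 -20.01535429 
[... 609 characters left out ...]
005  0.0076 -0.0004] [ 1.73829334 -4.10171692 24.13136221]
[ 0.95  -0.7    0.208] [542.3  27.  161.2] [-0.0042 -0.0035  0.0052] [ 1.23019241 -2.85749626 18.36979746]
[ 0.95  -0.7    0.167] [541.1  30.  154.4] [-0.0043 -0.0032  0.0053] [ 0.81326529 -1.83653901 12.55725084]
[ 0.95  -0.7    0.125] [540.   32.7 147.5] [-0.0044 -0.0029  0.0054] [ 0.48823572 -1.04061739  6.70381214]
[ 0.95  -0.7    0.083] [539.   35.1 140.4] [-0.0045 -0.0026  0.0055] [ 0.25566789 -0.47111303  0.8196421 ]
[ 0.95  -0.7    0.042] [538.1  37.3 133.3] [-0.0045 -0.0023  0.0055] [ 0.11596551 -0.1290145  -5.08504518]
[ 0.95 -0.7   0.  ] [537.4  39.2 126. ] [-0.0046 -0.002   0.0056] [  0.06937109  -0.01491564 -11.        ]
```

```bash
python3 -m creep '[[[0.0046,0.0022,-0.0056,0,0,0,0.1],[0.0045,0.0025,-0.0056,0,0,0,0.1],[0.0043,0.0027,-0.0056,0,0,0,0.1],[0.0042,0.003,-0.0056,0,0,0,0.1]]]'; python3 -m creep '[[[0.004,0.0033,-0.0055,0,0,0,0.1],[0.0038,0.0035,-0.0055,0,0,0,0.1],[0,0,0,0,0,0,0.1]]]'
python3 - <<'E'
from path import *
K,r,o=now();x=solve(K);print(K,x,o["moment"],o["grip_width"],hole(x,76)-PIN)
im=snapshot("wrist");cv2.imwrite("pics/w7.png",im)
a=snapshot("side")[130:320,200:420]; cv2.imwrite("pics/si7z.png",cv2.resize(a,None,fx=3,fy=3,interpolation=cv2.INTER_CUBIC))
E
```

```text
time: 10.38
eef_pos: [551.7, 102.7, 140.1]
eef_rot: [0.918, 0.202, 0.334, -0.075]
contact_force: [0.4, 0.4, -3.6]
grip_width: 0.28
time: 10.75
eef_pos: [554.2, 95.7, 154.0]
eef_rot: [0.917, 0.202, 0.335, -0.075]
contact_force: [0.4, 1.0, -1.7]
grip_width: 0.277
[543.29311265  90.65337489 168.24993296] [ 0.29962808 -0.39125856  0.25223067] [-0.07671568  0.46094811  0.03009885] 0.2770791013641286 [-2.59896369 -2.5138523   7.96691477]
```

View pics/w7.png

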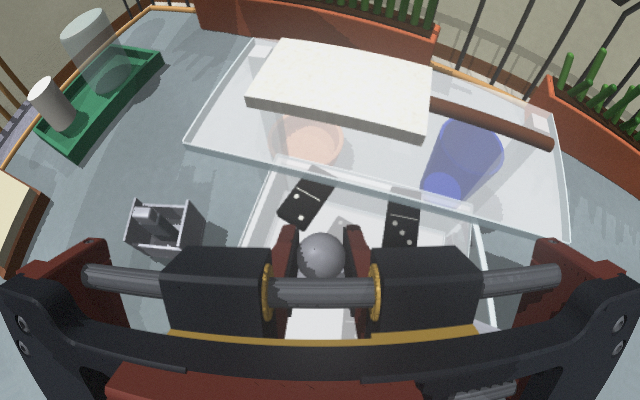

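View pics/si7z.png

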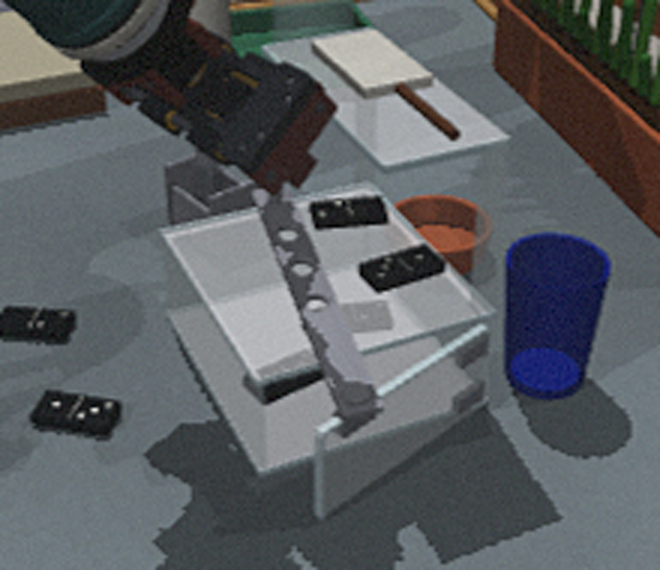

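```bash
cat > leg.py <<'E'
from path import *
import sys
def leg(c,n,x0=None):
    K,r,o=now(); x=solve(K,x0 or (.3,-.4,.25)); prev=K; print(K.round(1),x.round(4))
    for i in range(1,n+1):
        p=B2W(BOX,stay(*(x+(np.array(c)-x)*i/n),175,45))[0]; print((r.inv().apply(p-prev)/1000).round(4)); prev=p
E
python3 -c "
from leg import *
leg([.95,-.70,.25],10)"
```

```text
[543.1  90.8 167.9] [ 0.2997 -0.3902  0.25  ]
[-0.0036  0.0058 -0.0031]
[-0.0033  0.006  -0.0028]
[-0.0029  0.0061 -0.0025]
[-0.0026  0.0062 -0.0022]
[-0.0023  0.0062 -0.0019]
[-0.0019  0.0062 -0.0016]
[-0.0016  0.0062 -0.0014]
[-0.0013  0.0062 -0.0011]
[-0.0009  0.0061 -0.0008]
[-0.0006  0.006  -0.0006]
```

```bash
python3 -m creep '[[[-0.0036,0.0058,-0.0031,0,0,0,0.1],[-0.0033,0.006,-0.0028,0,0,0,0.1],[-0.0029,0.0061,-0.0025,0,0,0,0.1],[-0.0026,0.0062,-0.0022,0,0,0,0.1],[-0.0023,0.0062,-0.0019,0,0,0,0.1]]]' && python3 -m creep '[[[-0.0019,0.0062,-0.0016,0,0,0,0.1],[-0.0016,0.0062,-0.0014,0,0,0,0.1],[-0.0013,0.0062,-0.0011,0,0,0,0.1],[-0.0009,0.0061,-0.0008,0,0,0,0.1],[-0.0006,0.006,-0.0006,0,0,0,0.1],[0,0,0,0,0,0,0.1]]]'
python3 - <<'E'
from path import *
K,r,o=now();x=solve(K,(.95,-.7,.25));print(K,x,o["moment"],o["grip_width"],hole(x,142)-PIN,o["q"])
np.save("s8.npy",np.r_[K,x])
im=snapshot("scene");cv2.imwrite("pics/sc8.png",im);a=im[140:290,225:425]; cv2.imwrite("pics/sc8z.png",cv2.resize(a,None,fx=4,fy=4,interpolation=cv2.INTER_CUBIC))
im=snapshot("side");cv2.imwrite("pics/si8.png",im);a=im[130:320,200:420]; cv2.imwrite("pics/si8z.png",cv2.resize(a,None,fx=3,fy=3,interpolation=cv2.INTER_CUBIC))
E
```

```text
time: 11.48
eef_pos: [549.3, 59.8, 153.8]
eef_rot: [0.917, 0.202, 0.335, -0.075]
contact_force: [2.3, 2.6, -1.1]
grip_width: 0.277
time: 12.22
eef_pos: [555.1, 28.0, 153.8]
eef_rot: [0.918, 0.201, 0.335, -0.074]
contact_force: [0.1, 0.5, -2.1]
grip_width: 0.28
[544.15481158  22.88635924 168.1329896 ] [ 0.96003738 -0.70585256  0.25149176] [0.08042679 0.52608169 0.20405134] 0.2797528242418315 [ 2.29522257 -4.92323281 24.33656788] [-0.42687282  0.25984127  2.22309983  1.29884997  0.53211067 -0.41253579]
```

View pics/sc8z.png

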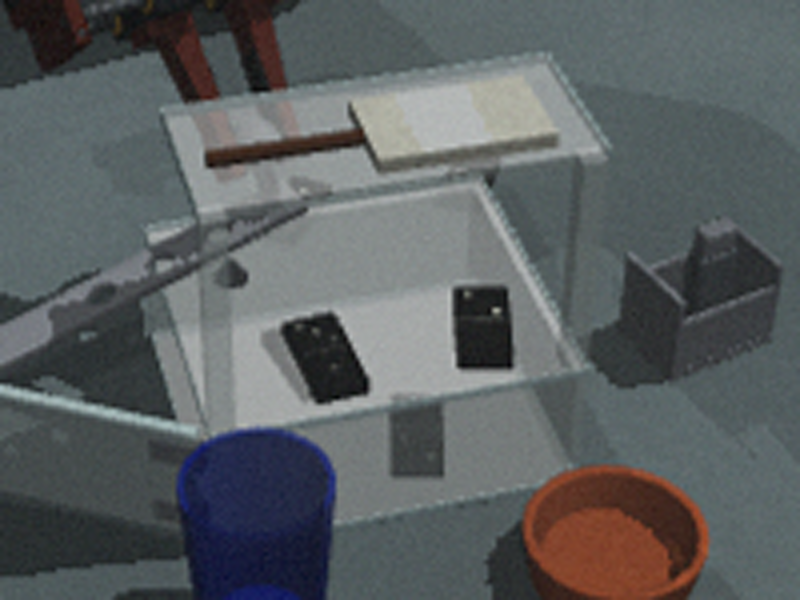

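View pics/si8z.png

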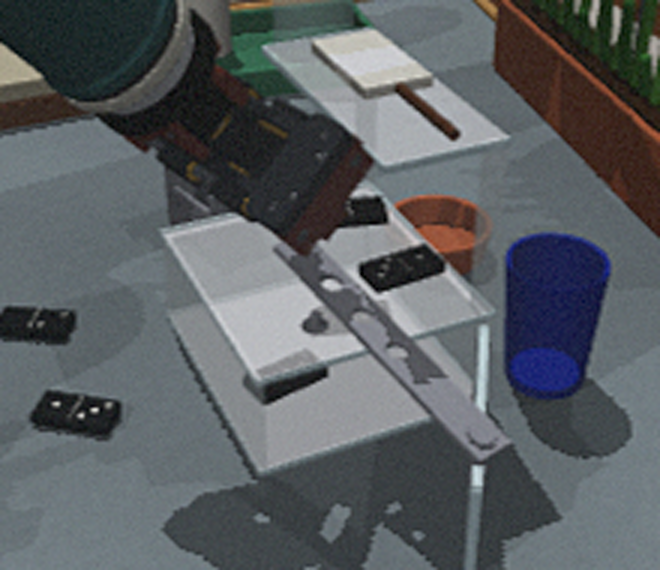

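```bash
python3 - <<'E'
from path import *
s=np.load("s8.npy");x=s[3:]
zs=lambda p:((p-[200,130]+.5)*3-.5).round(1); zc=lambda p:((p-[225,140]+.5)*4-.5).round(1)
print('pin',zs(proj("side",PIN)),zc(proj("scene",PIN)))
for d in(0,76,109,142):
    h=B2W(BOX,stay(*x,d,5))[0]; print(d,zs(proj("side",h)),zc(proj("scene",h)))
for n in("side","scene"):
    im=cv2.imread(f"pics/{'si8' if n=='side' else 'sc8'}.png"); u,v=proj(n,PIN)[0].astype(int)
    a=cv2.resize(im[v-35:v+35,u-45:u+45],None,fx=8,fy=8,interpolation=cv2.INTER_CUBIC); print(n,u-45,v-35); cv2.imwrite(f"pics/z8{n}.png",a)
E
```

```text
pin [[316.7 311.7]] [[229.2 260.3]]
0 [[472.9 436.7]] [[-34.8 358.2]]
76 [[389.1 348.5]] [[101.4 282.5]]
109 [[355.5 313. ]] [[158.9 250.5]]
142 [[323.3 279.1]] [[215.6 219. ]]
side 260 198
scene 236 169
```

View pics/z8side.png

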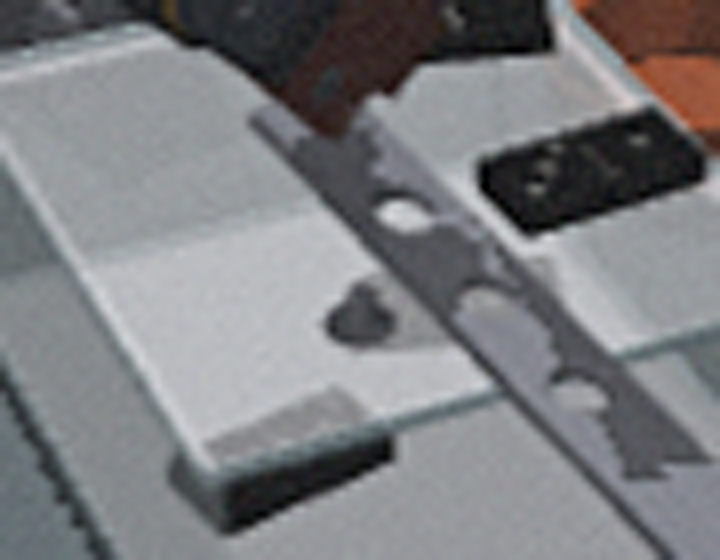

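View pics/z8scene.png

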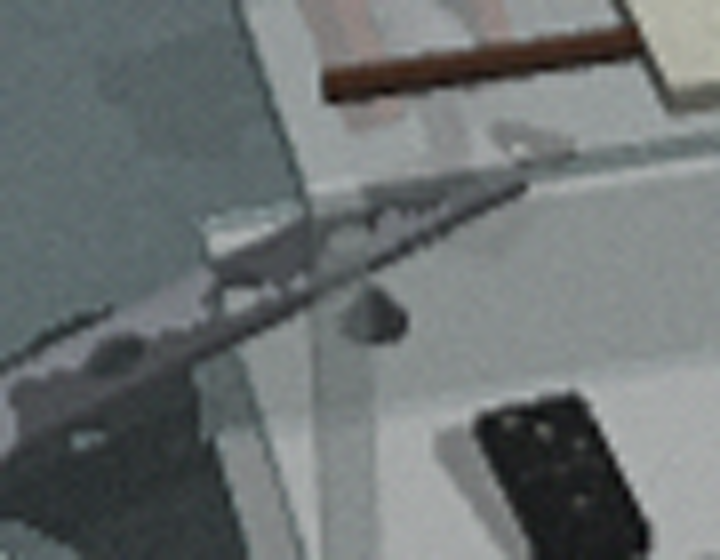

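```bash
python3 - <<'E'
import cv2
im=cv2.imread("pics/sc8.png")[175:245,205:305]; cv2.imwrite("pics/z8b.png",cv2.resize(im,None,fx=8,fy=8,interpolation=cv2.INTER_CUBIC))
E
```

```text
(no output)
```

View pics/z8b.png

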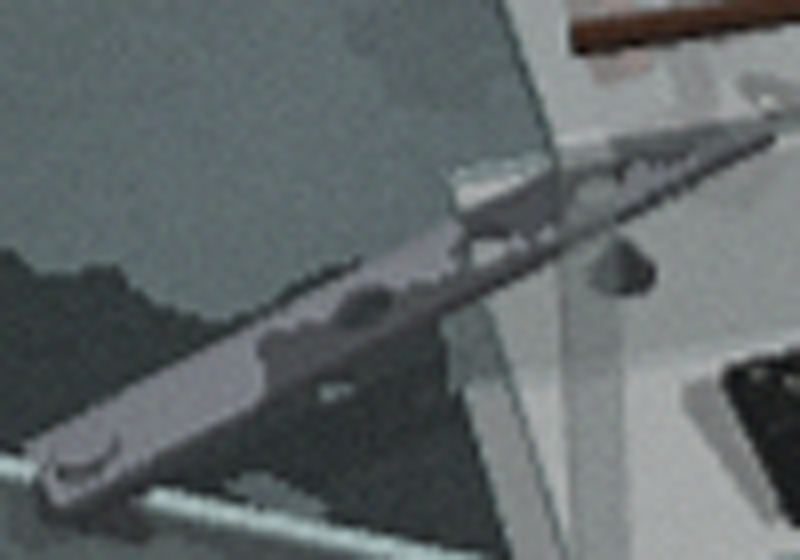

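```bash
python3 - <<'E'
from path import *
s=np.load("s8.npy");K=s[:3];x0=s[3:]
z=lambda u,v:(200+(u+.5)/3-.5,130+(v+.5)/3-.5)
Ms=[("side",0,z(485,440)),("side",76,(332.5,247.1)),("side",109,(321.2,235.9)),("side",142,(310.6,224.5)),
("scene",0,(215,231.2)),("scene",76,(250.6,213.5)),("scene",109,(266.5,206.3)),("scene",142,(280,199.4))]
def f(x): return np.concatenate([proj(n,B2W(BOX,stay(*x[:3],d,5))[0])[0]-m for n,d,m in Ms])
r=least_squares(f,x0);print(r.x,x0);print(r.fun.reshape(-1,2).round(1))
Kc=B2W(BOX,stay(*r.x,175,45))[0];print("knob cam",Kc,"robot",K,Kc-K)
print(hole(r.x,142)-PIN)
E
```

```text
[ 0.9997611  -0.77722547  0.19626484] [ 0.96003738 -0.70585256  0.25149176]
[[-1.4 -0.9]
 [-0.  -0.1]
 [ 0.3 -0.2]
 [ 0.5  0.4]
 [-0.1 -0.6]
 [-0.5  0.2]
 [-1.5  0.3]
 [-0.4  0.2]]
knob cam [551.48953644  26.91432324 159.26234977] robot [544.15481158  22.88635924 168.1329896 ] [ 7.33472485  4.027964   -8.87063984]
[10.01540172 -3.78256747 16.69102948]
```

```bash
python3 - <<'E'
from H import *
im=snapshot("wrist"); cv2.imwrite("pics/w9.png",cv2.resize(im[200:320,240:400],None,fx=5,fy=5,interpolation=cv2.INTER_CUBIC))
for z in(-18.7,-12,-6.7,0): print(z,projw([0,0,z],np.zeros(3),[0,0,0,1]))
a=cv2.imread("pics/w7.png"); cv2.imwrite("pics/w7z.png",cv2.resize(a[200:320,240:400],None,fx=5,fy=5,interpolation=cv2.INTER_CUBIC))
E
```

```text
-18.7 [[318.88035249 255.21052254]]
-12 [[318.94449167 250.00416978]]
-6.7 [[318.99204969 246.15411183]]
0 [[319.0485073  241.59492255]]
```

View pics/w9.png

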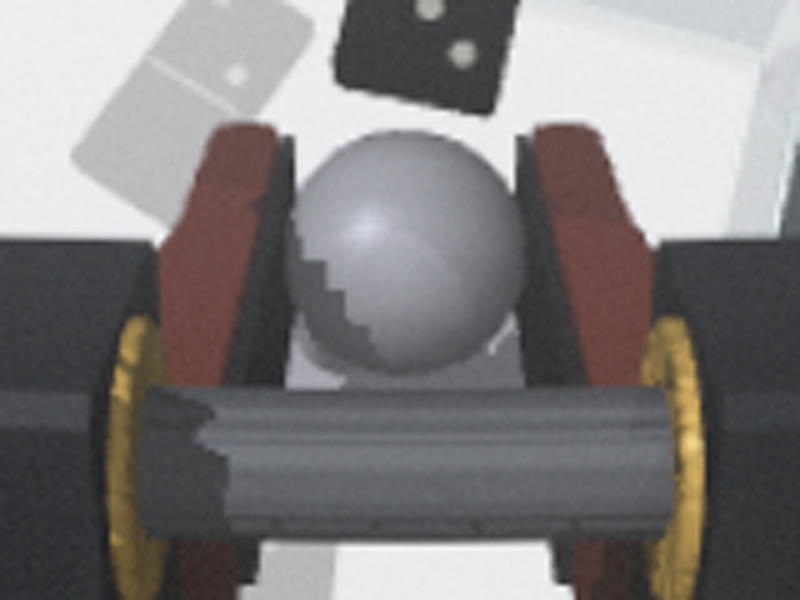

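View pics/w7z.png

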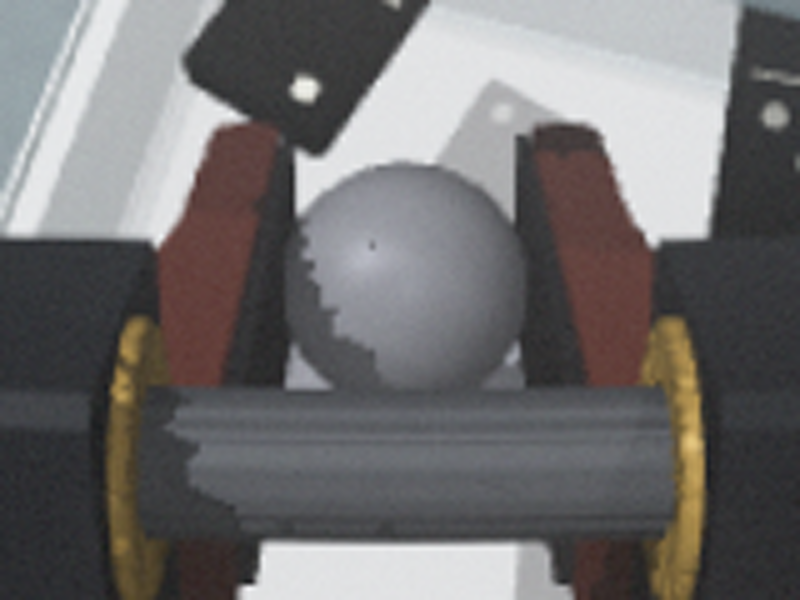

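```bash
cat > leg2.py <<'E'
from path import *
def leg2(x,c,n):
    K,r,o=now(); prev=B2W(BOX,stay(*x,175,45))[0]; x=np.array(x)
    for i in range(1,n+1):
        y=x+(np.array(c)-x)*i/n; p=B2W(BOX,stay(*y,175,45))[0]; print((r.inv().apply(p-prev)/1000).round(4),p.round(1),(hole(y,142)-PIN).round(1)); prev=p
E
python3 -c "
from leg2 import *
leg2([1.0,-.777,.196],[.95,-.70,.14],4)"
```

```text
[-0.003  -0.0023  0.0005] [548.7  28.1 156.9] [ 7.6 -3.2 14.7]
[-0.003  -0.0023  0.0005] [545.9  29.4 154.6] [ 5.3 -2.5 12.7]
[-0.003  -0.0022  0.0005] [543.1  30.6 152.3] [ 2.9 -1.9 10.8]
[-0.003  -0.0022  0.0005] [540.4  31.8 150. ] [ 0.6 -1.3  8.8]
```

```bash
python3 -m creep '[[[-0.003,-0.0023,0.0005,0,0,0,0.05],[-0.003,-0.0023,0.0005,0,0,0,0.05],[-0.003,-0.0022,0.0005,0,0,0,0.05],[-0.003,-0.0022,0.0005,0,0,0,0.05],[0,0,0,0,0,0,0.05]]]'
python3 - <<'E'
from path import *
K,r,o=now();x=solve(K,(.95,-.7,.2));print(K,x,o["grip_width"]);np.save("s10.npy",np.r_[K,x])
im=snapshot("scene");cv2.imwrite("pics/sc10.png",im);cv2.imwrite("pics/z10sc.png",cv2.resize(im[175:245,205:305],None,fx=8,fy=8,interpolation=cv2.INTER_CUBIC))
im=snapshot("side");cv2.imwrite("pics/si10.png",im);cv2.imwrite("pics/z10si.png",cv2.resize(im[198:283,275:375],None,fx=7,fy=7,interpolation=cv2.INTER_CUBIC))
im=snapshot("wrist"); cv2.imwrite("pics/w10.png",cv2.resize(im[200:320,240:400],None,fx=4,fy=4,interpolation=cv2.INTER_CUBIC))
E
```

```text
time: 13.0
eef_pos: [543.5, 33.9, 144.5]
eef_rot: [0.917, 0.202, 0.335, -0.075]
contact_force: [-0.5, 0.7, 0.9]
grip_width: 0.281
[532.60040215  28.80779057 158.78056592] [ 0.90499137 -0.62460724  0.19330876] 0.28055585802346394
```

View pics/z10sc.png

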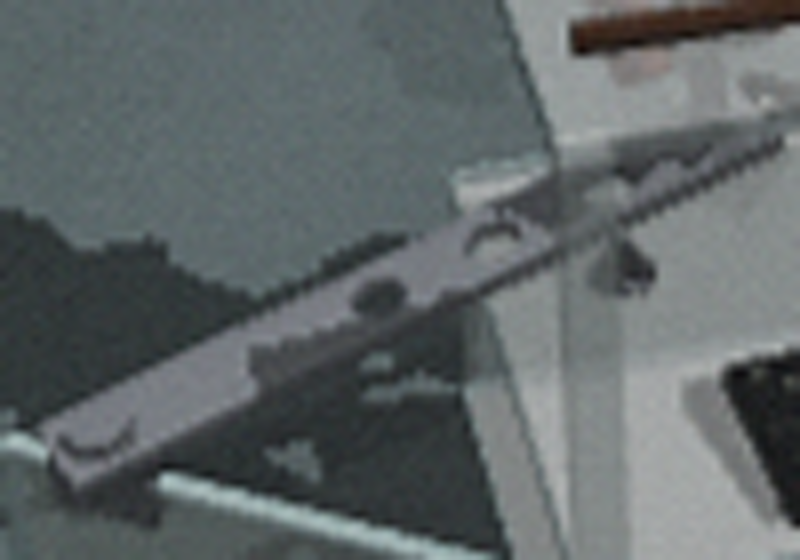

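View pics/z10si.png

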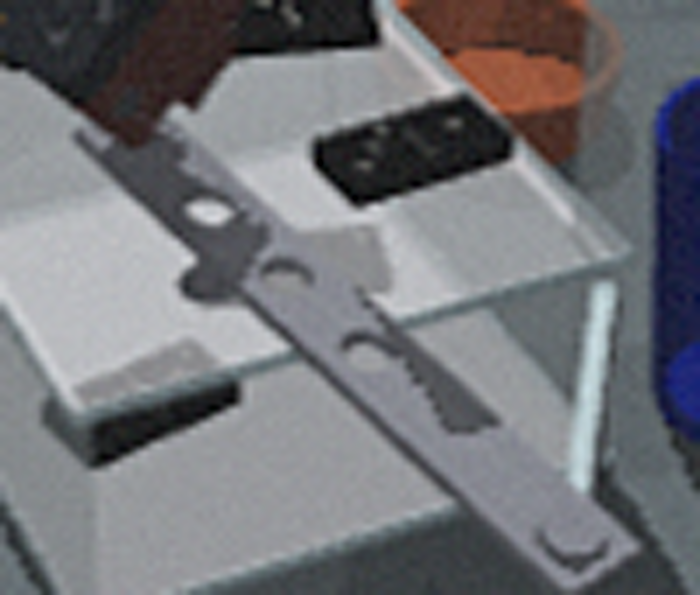

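View pics/w10.png

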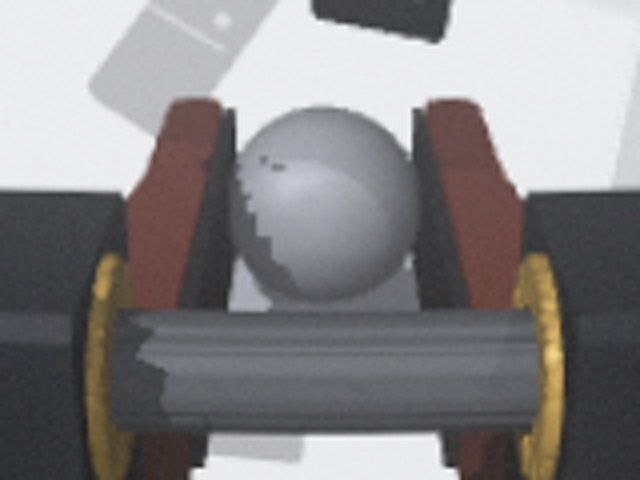

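```bash
cat > est.py <<'E'
from path import *
def est(Ms,x0):
    def f(x): return np.concatenate([proj(n,B2W(BOX,stay(*x[:3],d,5))[0])[0]-m for n,d,m in Ms])
    r=least_squares(f,x0,loss='soft_l1');print(r.x);print(r.fun.reshape(-1,2).round(1).tolist())
    Kc=B2W(BOX,stay(*r.x,175,45))[0];K,rr,o=now();print("knob cam",Kc,"robot",K,"tool",rr.inv().apply(Kc-K))
    print('hole-pin',hole(r.x,142)-PIN); return r.x
E
python3 - <<'E'
from est import *
from leg2 import leg2
x=est([("side",0,(356.7,275.9)),("side",76,(327.9,248)),("side",109,(316,236.9)),("side",142,(305,228.3)),
("scene",0,(216.9,228.75)),("scene",76,(252.5,212.25)),("scene",109,(266.9,204.5)),("scene",142,(281.5,198.75))],(.95,-.7,.15))
for l in(.1,): leg2(x,[.95,-.70,l],2)
E
```

```text
[ 0.94018104 -0.69083238  0.15327726]
[[-1.0, -1.0], [-0.5, 0.2], [0.2, 0.7], [0.4, -0.8], [-0.1, -0.4], [-0.7, -0.1], [-0.5, 0.9], [-0.7, -0.0]]
knob cam [539.81582715  31.48915466 152.19103351] robot [532.96781263  28.61047217 158.99026909] tool [1.29554206 0.28143569 9.98268927]
hole-pin [-0.25732935 -0.96918108 10.68024563]
[-0.0026 -0.0014  0.0037] [539.6  32.9 147.7] [ 0.  -0.8  6.9]
[-0.0026 -0.0012  0.0037] [539.4  34.2 143.2] [ 0.3 -0.7  3.2]
```

```bash
python3 -m creep '[[[-0.0026,-0.0014,0.0037,0,0,0,0.05],[-0.0026,-0.0012,0.0037,0,0,0,0.05],[0,0,0,0,0,0,0.05]]]'
python3 - <<'E'
from path import *
from leg2 import leg2
im=snapshot("scene");cv2.imwrite("pics/sc11.png",im);cv2.imwrite("pics/z11sc.png",cv2.resize(im[175:245,205:305],None,fx=8,fy=8,interpolation=cv2.INTER_CUBIC))
im=snapshot("side");cv2.imwrite("pics/si11.png",im);cv2.imwrite("pics/z11si.png",cv2.resize(im[198:283,275:375],None,fx=7,fy=7,interpolation=cv2.INTER_CUBIC))
leg2([.95,-.7,.1],[.95,-.70,0],6)
E
```

```text
time: 13.52
eef_pos: [542.9, 36.5, 134.8]
eef_rot: [0.918, 0.201, 0.334, -0.075]
contact_force: [-0.4, -1.0, -1.2]
grip_width: 0.278
[-0.0018 -0.001   0.0022] [539.   35.1 140.4] [ 0.3 -0.5  0.8]
[-0.0018 -0.001   0.0022] [538.7  36.  137.6] [ 0.2 -0.3 -1.5]
[-0.0018 -0.0009  0.0022] [538.3  36.9 134.7] [ 0.1 -0.2 -3.9]
[-0.0018 -0.0009  0.0022] [538.   37.7 131.8] [ 0.1 -0.1 -6.3]
[-0.0018 -0.0008  0.0022] [537.7  38.4 128.9] [ 0.1 -0.  -8.6]
[-0.0018 -0.0008  0.0023] [537.4  39.2 126. ] [  0.1  -0.  -11. ]
```

View pics/z11sc.png

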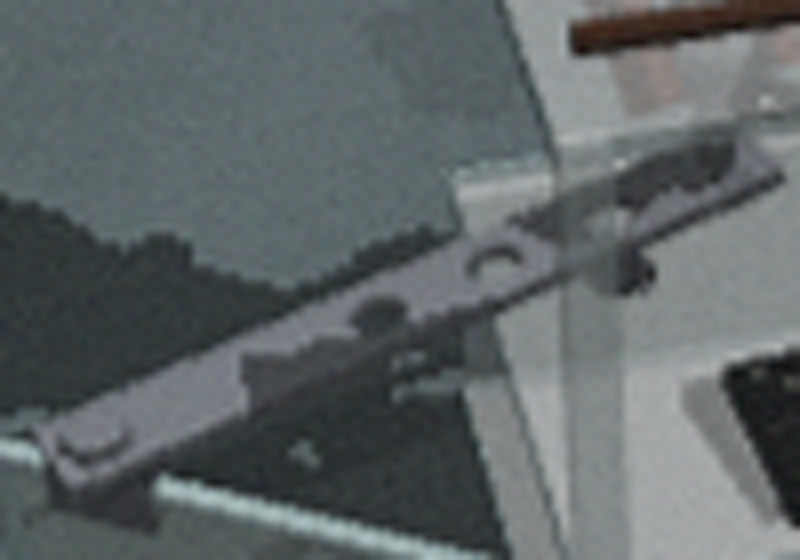

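View pics/z11si.png

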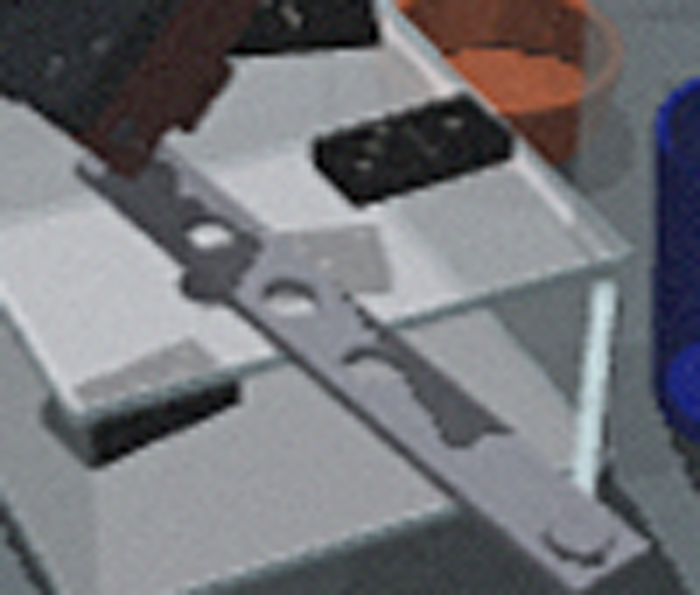

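```bash
cat > e2.py <<'E'
from est import *
from leg2 import leg2
import sys
def go(si,sc,x0):
    M=[("side",d,(275+(u+.5)/7-.5,198+(v+.5)/7-.5)) for d,(u,v) in si.items()]+[("scene",d,(205+(u+.5)/8-.5,175+(v+.5)/8-.5)) for d,(u,v) in sc.items()]
    return est(M,x0)
E
python3 - <<'E'
from e2 import *
x=go({0:(578,540),76:(372,362),109:(290,297),142:(211,236)},{0:(97,436),76:(380,315),109:(497,262),142:(612,222)},(.95,-.7,.1))
leg2(x,[.95,-.70,.0],6)
E
```

```text
[ 0.95303021 -0.69334242  0.09536532]
[[-0.6, 0.2], [-0.1, 0.8], [0.1, 0.3], [0.5, -0.3], [-0.2, -0.3], [-0.3, 0.0], [-0.2, 0.5], [-0.1, -0.6]]
knob cam [538.10519122  33.65463553 142.45917346] robot [532.13706012  31.30932341 149.42882202] tool [0.41462861 0.39771868 9.45330534]
hole-pin [-0.62967948 -1.30452961  2.5213582 ]
[-0.0015 -0.001   0.0023] [537.9  34.7 139.8] [-0.5 -1.   0.3]
[-0.0015 -0.0009  0.0023] [537.8  35.6 137. ] [-0.5 -0.7 -2. ]
[-0.0016 -0.0009  0.0023] [537.7  36.6 134.3] [-0.3 -0.5 -4.2]
[-0.0016 -0.0009  0.0023] [537.5  37.5 131.5] [-0.2 -0.3 -6.5]
[-0.0016 -0.0008  0.0023] [537.5  38.3 128.8] [-0.1 -0.1 -8.7]
[-0.0016 -0.0008  0.0023] [537.4  39.2 126. ] [  0.1  -0.  -11. ]
```

Very consistent; the hole is within about 1.5 mm of the pin. Lower halfway, watching the force.

```bash
python3 -m creep '[[[-0.0013,-0.0011,0.0023,0,0,0,0.05],[-0.0014,-0.001,0.0023,0,0,0,0.05],[-0.0016,-0.0009,0.0023,0,0,0,0.05],[0,0,0,0,0,0,0.05]]]'
python3 - <<'E'
from path import *
K,r,o=now();print(K,o["contact_force"],o["moment"])
im=snapshot("scene");cv2.imwrite("pics/z12sc.png",cv2.resize(im[175:245,205:305],None,fx=8,fy=8,interpolation=cv2.INTER_CUBIC))
im=snapshot("side");cv2.imwrite("pics/z12si.png",cv2.resize(im[198:283,275:375],None,fx=7,fy=7,interpolation=cv2.INTER_CUBIC))
E
```

```text
time: 14.12
eef_pos: [543.0, 39.9, 127.3]
eef_rot: [0.917, 0.202, 0.334, -0.075]
contact_force: [-1.1, -0.9, 0.1]
grip_width: 0.283
[532.08432922  34.79045763 141.59596079] [-1.10805163 -0.93984788  0.05822576] [-0.52794249  0.32318872 -0.33434857]
```

View pics/z12sc.png

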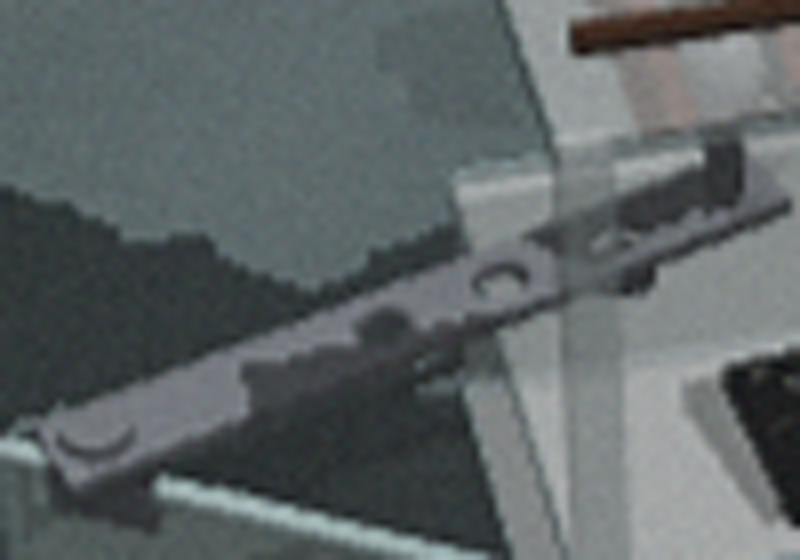

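View pics/z12si.png

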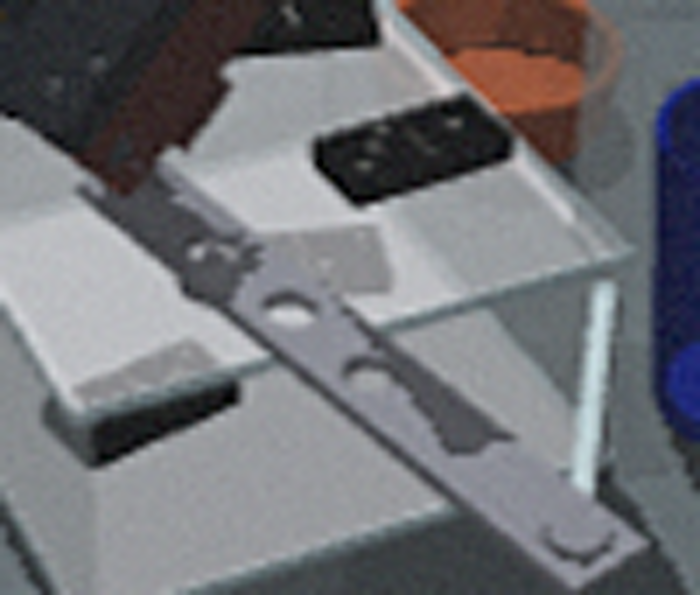

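```bash
python3 - <<'E'
from e2 import *
x=go({0:(577,540),76:(370,373),109:(290,308),142:(213,252)},{0:(97,436),76:(383,325),109:(500,280),142:(612,242)},(.95,-.7,.1))
leg2(x,[.95,-.70,.0],4)
E
```

```text
[ 0.95501113 -0.69807268  0.05154184]
[[-0.5, 0.1], [0.1, 0.5], [0.1, 0.6], [0.3, -0.2], [-0.1, -0.3], [-0.3, 0.1], [-0.1, 0.1], [0.3, -0.6]]
knob cam [537.77468083  36.06020321 134.95607007] robot [532.13544959  34.75058182 141.77296402] tool [-0.05500219  1.20087196  8.86233387]
hole-pin [-0.23574518 -0.84264327 -3.68429837]
[-0.0013 -0.0008  0.0019] [537.7  36.9 132.7] [-0.2 -0.6 -5.5]
[-0.0013 -0.0008  0.0019] [537.6  37.7 130.5] [-0.1 -0.4 -7.3]
[-0.0013 -0.0007  0.0019] [537.5  38.4 128.3] [-0.  -0.2 -9.2]
[-0.0013 -0.0007  0.0019] [537.4  39.2 126. ] [  0.1  -0.  -11. ]
```

```bash
python3 -m creep '[[[-0.0013,-0.0008,0.0019,0,0,0,0.05],[-0.0013,-0.0008,0.0019,0,0,0,0.05],[-0.0013,-0.0007,0.0019,0,0,0,0.05],[0,0,0,0,0,0,0.05]]]'; python3 -m creep '[[[-0.0012,-0.0007,0.0017,0,0,0,0.05],[0,0,0,0,0,0,0.05]]]'
python3 - <<'E'
from path import *
K,r,o=now();print(K,o["contact_force"],o["moment"])
im=snapshot("scene");cv2.imwrite("pics/z13sc.png",cv2.resize(im[175:245,205:305],None,fx=8,fy=8,interpolation=cv2.INTER_CUBIC))
im=snapshot("side");cv2.imwrite("pics/z13si.png",cv2.resize(im[198:283,275:375],None,fx=7,fy=7,interpolation=cv2.INTER_CUBIC))
E
```

```text
time: 14.72
eef_pos: [542.8, 42.1, 120.5]
eef_rot: [0.917, 0.202, 0.335, -0.075]
contact_force: [-0.7, -1.9, 0.7]
grip_width: 0.282
time: 14.98
eef_pos: [542.6, 42.9, 118.5]
eef_rot: [0.917, 0.202, 0.335, -0.075]
contact_force: [-1.7, -1.9, -0.2]
grip_width: 0.278
[531.69257161  37.76216817 132.79655206] [-1.68064486 -1.88197804 -0.23560867] [-0.61990997  0.25004945 -0.29835932]
```

View pics/z13sc.png

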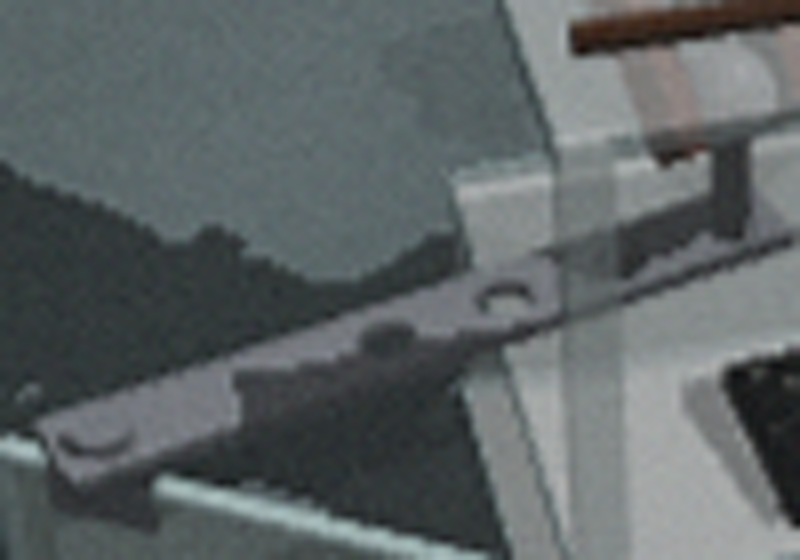

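View pics/z13si.png

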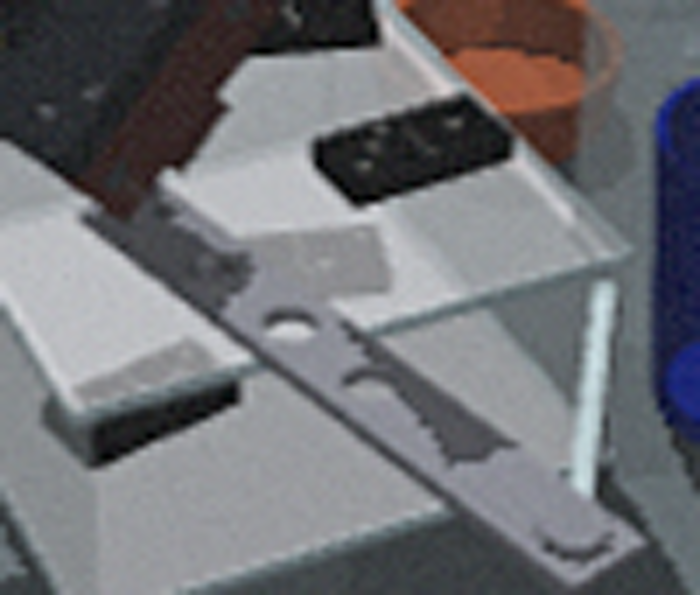

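```bash
python3 - <<'E'
from e2 import *
x=go({0:(577,540),76:(370,384),109:(290,325)},{0:(97,437),76:(387,337),109:(507,300)},(.95,-.7,.0))
E
```

```text
[ 0.95400775 -0.70714499  0.0032594 ]
[[-0.6, 0.0], [0.2, 0.2], [0.4, 0.0], [0.0, -0.5], [-0.4, 0.1], [-0.5, -0.2]]
knob cam [538.37357971  39.00323473 126.57015457] robot [531.73515096  37.77111765 132.91585197] tool [0.91628355 1.68860215 9.0644234 ]
hole-pin [  0.90868147  -0.07038993 -10.53716633]
```

```bash
python3 -m creep '[[[0,0,0,0,0,0,0.4],[0,0,0,0,0,0,0.7],[0,0,0,0,0,0,1],[0,0,0,0,0,0,1],[0,0,0,0,0,0,1]]]'
python3 - <<'E'
from path import *
im=snapshot("side");cv2.imwrite("pics/z14si.png",cv2.resize(im[198:283,275:375],None,fx=7,fy=7,interpolation=cv2.INTER_CUBIC))
im=snapshot("wrist");cv2.imwrite("pics/w14.png",im)
E
```

```text
time: 15.7
eef_pos: [542.7, 42.8, 118.7]
eef_rot: [0.917, 0.202, 0.335, -0.075]
contact_force: [-0.2, 0.7, -0.0]
grip_width: 0.811
```

View pics/w14.png

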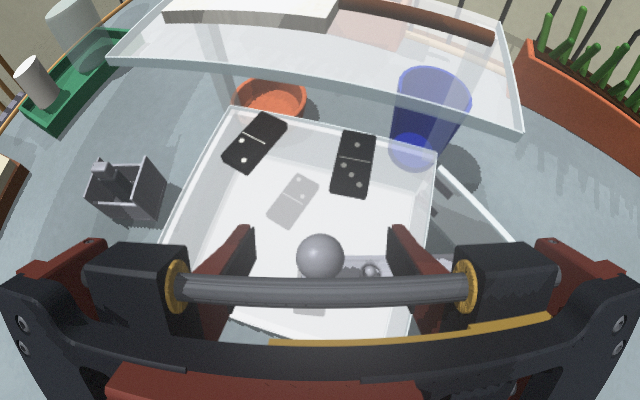

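View pics/z14si.png

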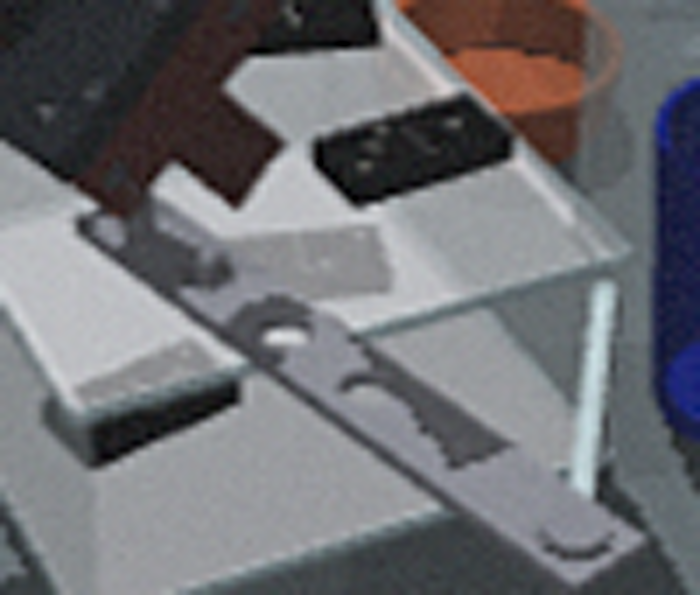

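Released; the wrist view shows the pin top (372,270) standing inside the hole, and the ball free between open fingers. Now back out along the fingers.

```bash
python3 -m creep '[[[0,0,-0.008,0,0,0,1],[0,0,-0.015,0,0,0,1],[0,0,-0.02,0,0,0,1],[0,0,-0.025,0,0,0,1],[0,0,-0.025,0,0,0,1],[0,0,-0.025,0,0,0,1],[0,0,0,0,0,0,1],[0,0,0,0,0,0,1]]]'
python3 - <<'E'
from path import *
im=snapshot("scene");cv2.imwrite("pics/sc15.png",im);cv2.imwrite("pics/z15sc.png",cv2.resize(im[175:245,205:305],None,fx=8,fy=8,interpolation=cv2.INTER_CUBIC))
im=snapshot("side");cv2.imwrite("pics/z15si.png",cv2.resize(im[130:320,190:400],None,fx=3,fy=3,interpolation=cv2.INTER_CUBIC))
im=snapshot("wrist");cv2.imwrite("pics/w15.png",cv2.resize(im[100:280,200:480],None,fx=2.8,fy=2.8))
E
```

```text
time: 16.8
eef_pos: [474.1, 10.6, 208.7]
eef_rot: [0.917, 0.202, 0.335, -0.075]
contact_force: [-0.0, -0.2, -0.7]
grip_width: 1.002
```

View pics/w15.png

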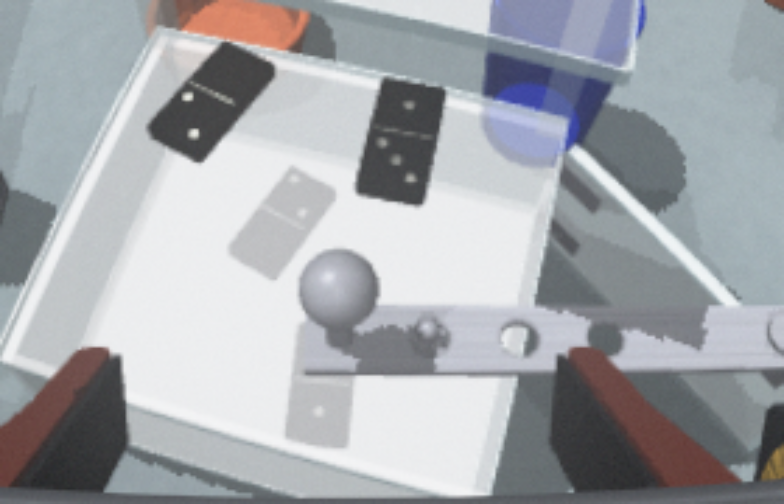

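View pics/z15si.png

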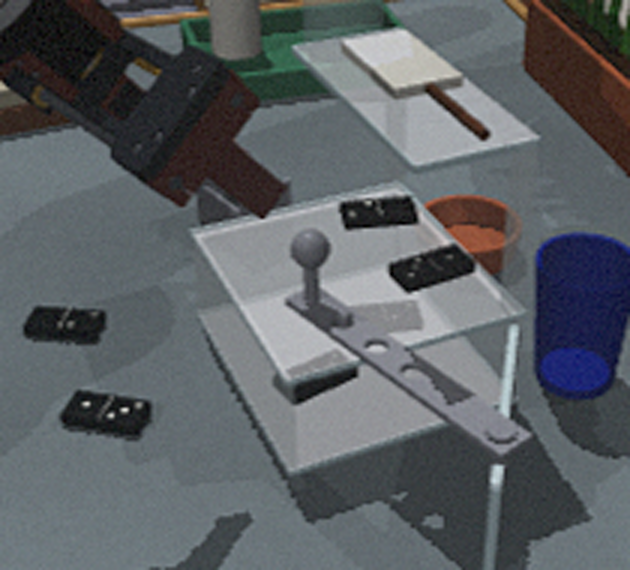

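View pics/z15sc.png

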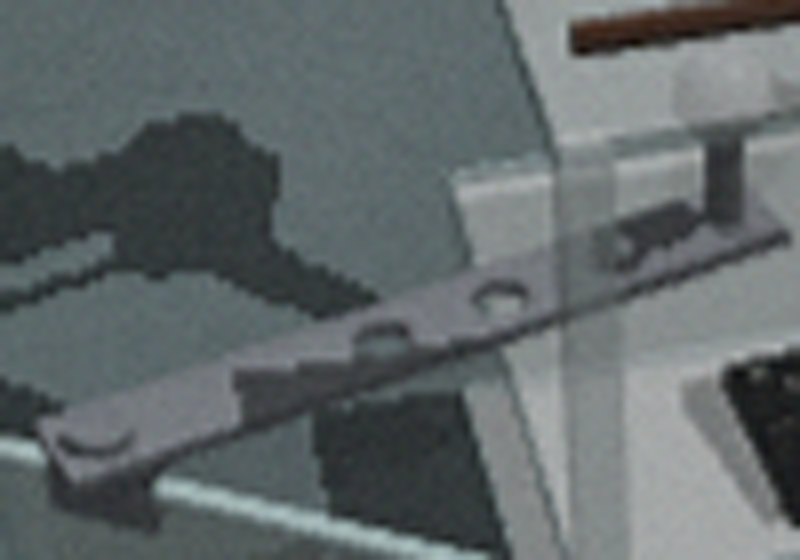

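View pics/sc15.png

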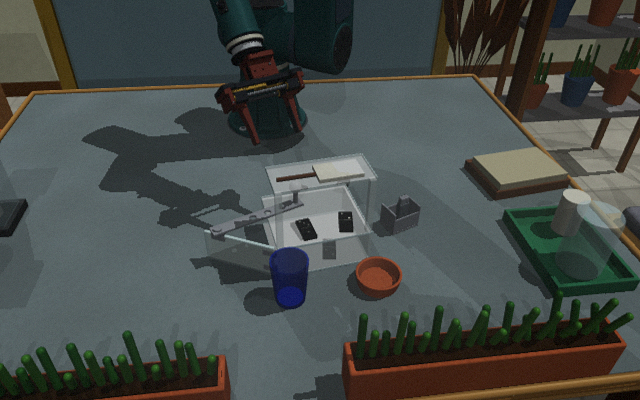

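```bash
python3 -c "
from workcell import *
o=observe();print(o['time'],o['qvel'].round(3));hand_in()"
```

```text
16.95 [ 0.001  0.002  0.002 -0.003  0.001  0.004]
the job is handed in; nothing more can be done
```

The flap is open at its widest setting, and I handed the job in at about 17 s. I gripped the ball knob from the front at 40°, lifted the stay off the pin and swung the flap out. Then I lowered the hole nearest the knob over the pin, let go and backed the gripper clear.

**Last checks:**
- **Stay and flap:** A fit to the images just before letting go gave flap 0.954, stay turn −0.707 and lift 0.003 rad. The hole centre was about 1 mm from the pin.
- **After backing off:** All three cameras show the bar flat, with the pin standing in the hole nearest the knob. I judged this by eye and did not repeat the fit.
- **Other objects:** The glass, ashtray, lighter holder and dominoes look unmoved in the final views.
- **Forces:** No reading was above about 4 N, but I only read them at the end of each call.

**What went wrong or disagreed:**
- **First approach:** It stopped at the limits of joints 5 and 6, so I retreated and turned the wrist half round before gripping.
- **Knob position:** The wrist camera and the fixed cameras disagreed on the knob by 7–10 mm, so I gripped it near the fingertips. It then slid about 6 mm along the fingers while I moved the flap. I placed the hole from the fixed-camera images instead of the gripper position.

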